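# Pack the fossil hammer and chisel into the tool case in layers

### The job

Pack the open tool case: first lay the small hammer flat in its low cradle, head in the bed at the far end, and let go of it; then take the chisel from the sloped rest and lay it flat across the hammer's handle in the two tall cradles, either way round and centred. Set both tools down level and gently from the hand, never dropping them in, so that each lies fully home, and leave the fossil, the jar and the bowl where they are.

Things in the scene. Friction and masses are not known exactly. Their poses are not given: they have to be found in the camera images.
- case: Open wooden tool case, fixed, 246 (x) x 254 (y) mm, walls 40 high and 8 thick, floor 8 thick. Origin: centre of its underside; z up; +x end (bail handle outside) points away from the robot, within 0.25 rad of world x. Inside, plywood blocks form a low cradle for the hammer along x and two tall cradles (tops 62 mm above the table) for the chisel in line along y, straddling the hammer's handle.
- hammer_home (a point): Where hammer_center lies when home: case point (45,-44,30) mm, case axes. Hammer flat, its x along case +x, underside 18 mm above the table. Blocks 34 mm high leave 3 mm play before the head, at both head ends, beside the handle 106-130 mm behind this point, and behind the tail. Floor free for fingers here: 30 mm towards the head, 40 mm towards the tail, 50 mm each way along y.
- chisel_home (a point): Where chisel_center lies when home: case point (-20,0,58) mm, case axes. Chisel level along case y, either way round, underside 50 mm above the table, in two cradles 14 mm thick, 68 mm either side along y; slots 25 wide (2.5 mm play a side), 12 deep. The hammer's handle passes 8 mm under it, 44 mm to the -y side; beside this point it is free down to the floor.
- hammer_center (a point): Grip place on the handle near the head, 12 mm above the underside. Small chipping hammer flat on the table, 0.3-0.5 kg: wooden handle 22 wide (y) x 24 high (z) mm, reaching 150 mm behind this point; dark steel head 22 (x) x 95 (y) x 24 mm centred 42 mm ahead, blunt face at -y, thinned edge at +y. x points to the head, within 0.35 rad of world x; z up. Centre of mass about 20 mm ahead.
- rest: Sloped wooden tool rest, fixed, foot 210 x 90 mm, 115 mm high at its +x end. Origin: centre of its underside. The board rises 25 degrees towards its +x, so it faces the robot side. The chisel lies up the slope on two cross bars 10 mm high, 62 mm either side of its middle, between side stops 8 mm high (2 mm play), its lower end against a ledge.
- chisel_center (a point): Centre of the chisel's shank, half-way through its thickness. Plain steel flat chisel, 0.3-0.5 kg: shank 150 (x) x 20 (y) x 16 (z) mm, struck end 85 mm away at -x, thinned blade edge 110 mm away at +x, 21 wide. On the rest x points up the slope, z square to it (25 degrees off vertical). The board is 18 mm below this point along -z, leaving 10 mm of finger room under the chisel.
- fossil: Bystander: round stone fossil disc 92 mm across, 22 high, origin under its centre.
- jar: Bystander: closed amber jar 54 mm across, 75 high, origin under its centre.
- bowl: Bystander: white bowl 90 mm across, 40 high, origin under its centre.
Mind the look-alikes: they are no part of the job. Of the things that look like the part that bears chisel_center, the largest one is meant.

How it is judged:
By the outcome, as a careful person would: the job done as asked, in the order asked, and still so for the second after the job is handed in, with the robot touching nothing.
It also fails if it takes over 72 s, if anything falls off the work surface, if the arm or the gripper's body presses on something with over 40 N, if the wrist force passes 120 N, or if a joint passes its speed limit or range.

### The arm

A 6-joint arm with a two-finger parallel gripper is mounted at the origin on the work surface. World frame = base frame: x ahead of the robot, y to its left, z up, the work surface at z = 0. Lengths are in m, angles in rad, forces in N, time in s.
With the tool pointing down it reaches from about 0.425 to 0.95 m from the base axis. Payload 3.5 kg.
Tool frame: the origin (TCP) lies at the very end of the fingers, on their centre line; the grasp point (between the pads) lies 19 mm behind it; y points along the fingers, z is the direction in which the jaws open and shut, and the axes are right-handed (so a half turn about y gives the same grasp; the last joint's range is limited). The gripper opens to 85 mm and grips with 20 to 120 N. Pads are 22 mm wide; open, the fingers measure 114 mm over their backs; the gripper's body (76 mm by 85 mm) begins 54 mm behind the grasp point. The pads swing forward as they close: fully open they stand 13 mm farther back than shut.
Start: joints at [1.101, 0.286, 1.577, -0, 1.279, -0.15], TCP at [0.212, 0.641, 0.205] pointing down, gripper open.
Joint ranges: [-2.77, 2.77], [-0.9, 2.22], [0.21, 2.48], [-1.53, 4.67], [0.24, 2.81], [-2.84, 2.84]. Speed limits (rad/s): [2.79, 2.79, 3.14, 3.14, 3.14, 3.14].

### API

Orientations are given as a rotation vector (axis times angle).
In Python, from bench import state, get_image, get_calibration, job_done, boxes_of, pinpoint gives the robot as it stands.
- The arm moves only by the shell command python3 -m inch 'ROWS' [OPENING] [FORCE]. ROWS is JSON, a list that holds one entry, the list of rows, each a list of 4 numbers: the shift along the world's x, y, z in mm, then the turn about the world's z in rad. A call has 1 to 12 rows; each row shifts and turns the pose as measured when the row begins; what a row does not reach is not made up. A row lasts 1/10 s, in which the tool goes at most 50 mm and 8.59 degrees, less where a joint would pass 70% of its speed; a pose out of reach is approached as far as the arm can. A call is refused whole if a number of a shift passes 50 or a number of a turn 0.15, either way. A call with a gripper value outside its range is refused whole. OPENING is the gripper's target within -1 to 1 (shut at 1, half-way at 0, fully open at -1), set as the call begins (- or left out, the last holds). The fingers move at their own pace and stop on an object; FORCE is the grip in N (left out, the last holds). Time passes only in rows, so rows that do not move let the fingers close. It gives the time, the measured TCP pose, the force and the opening at its end, in the units of the state.
- state(): the state, without advancing time (a new reading comes with each control period).
- get_image(name): name is "side" or "top"; returns (picture, depth): 400x640x3 uint8, blue, green, red; 400x640 float32, m along the optical axis (not along the pixel's ray), 0 where there is no reading.
- get_calibration(name): a dict with "K" (3x3 intrinsics, pixels), "cam_to_world" (4x4, takes a point from camera to world coordinates). Camera axes: x right, y down, z forward; pixel columns grow to the right and rows downward; lengths in m; the calibration is good to about 2 mm. A picture is of the moment at which its call begins. get_calibration takes no time and is no camera call.
- job_done(): hands the job in, once; it reports no verdict.
Trained networks look in the newest picture that a camera, given by its name, has taken for a name from the list of things; names that differ only in an ending like _2 or _b are one class to them, and where a whole thing is asked for, a point or a joint stands for the part that bears it (a point fixed in the world has none). Each returns a list of dicts, best first, with "score" (0 to 1); they miss things now and then, are a little off and sometimes report something else, mostly with a low value. They report only what shows in the picture. A call takes as long as a camera call. They do not tell look-alikes from the thing itself.
- boxes_of(camera, label): "point" ([x, y, z] in m, in world coordinates, good to about 4 mm: the middle of the surface that is visible of it).
- pinpoint(camera, label): "point" ([x, y, z] in m, in world coordinates, good to about 4 mm: a listed point, or the origin of a listed thing).
The state is a dict: "t": time; "qpos": joint angles; "qvel": joint speeds; "joint_efforts": joint torques, N m; "tcp_pos": TCP position; "tcp_rot": TCP orientation; "contact_force": force on the tool from outside, world axes, zero at the start; "torque": the same for the moment, N m; "grip_width": finger opening in m.
Only numpy, scipy, OpenCV 4.12 (cv2) and the standard library are available. Lean on these libraries where they do the work, as an engineer would, in place of code of your own. Each camera call takes 0.05 s, during which the arm holds its last target.

## Working session

There is one attempt and no reset: what is moved stays moved. The work goes in short steps, Python scripts to look and compute and a shell command to move; the robot and the scene stay as the last step left them, time stands still between calls to the robot, and variables do not carry over. Pictures are saved under pics/ and viewed, and the job is handed in when it is done.

```bash
ls; mkdir -p pics
cat > h.py <<'E'
import numpy as np,cv2
from bench import *
def save(n,img): cv2.imwrite('pics/'+n+'.png',img)
def px(cam,p):
    c=get_calibration(cam);T=np.linalg.inv(np.array(c['cam_to_world']));q=T@np.r_[p,1];u=np.array(c['K'])@q[:3];return u[:2]/u[2]
def cloud(cam,d):
    c=get_calibration(cam);K=np.array(c['K']);T=np.array(c['cam_to_world'])
    v,u=np.mgrid[:d.shape[0],:d.shape[1]]
    P=np.stack([(u-K[0,2])/K[0,0]*d,(v-K[1,2])/K[1,1]*d,d],-1)
    W=P@T[:3,:3].T+T[:3,3];W[d==0]=np.nan;return W
E
python3 - <<'E'
from h import *
s=state();print(s)
for c in('side','top'):
    im,d=get_image(c);save(c+'0',im);np.save(c+'0d',d);print(c,get_calibration(c),d.min(),d.max())
    for l in('case','hammer_home','chisel_home','hammer_center','rest','chisel_center','fossil','jar','bowl'):
        for r in pinpoint(c,l)[:3]: print(c,l,round(r['score'],2),np.round(r['point'],3),px(c,r['point']).round())
E
```

```text
pics
{'t': 0.0, 'qpos': array([ 1.10104117e+00,  2.87207466e-01,  1.57817399e+00, -1.83780792e-05,
        1.27856010e+00, -1.49975278e-01]), 'qvel': array([-3.45248275e-04, -2.58565489e-03, -1.65304861e-03, -8.27258195e-05,
       -1.97778779e-03, -5.16861209e-04]), 'joint_efforts': array([-1.39627227e-04, -4.05987096e+01, -2.92625356e+01, -6.29195529e-05,
        5.82048131e-03, -8.69891380e-06]), 'tcp_pos': array([0.21182807, 0.64015535, 0.20372099]), 'tcp_rot': array([-1.55843499,  0.25158554, -0.25048259]), 'contact_force': array([ 0.37147719, -0.28268064,  0.09787624]), 'torque': array([0.00203891, 0.02048928, 0.00121975]), 'grip_width': 0.08533292127652953}
side {'K': array([[361.70808355,   0.        , 318.51125356],
       [  0.        , 361.70808355, 203.28925638],
       [  0.        ,   0.        ,   1.        ]]), 'cam_to_world': array([[ 0.8422025 , -0.34298676,  0.41599883,  0.09085982],
       [-0.53898481, -0.51584833,  0.66587978, -0.70538871],
       [-0.01379564, -0.78502266, -0.61931341,  0.76577968],
       [ 0.        ,  0.        ,  0.        ,  1.        ]])}
[... 1012 characters left out ...]
 1.        ]])} 0.0 2.0865214
top case 0.67 [0.513 0.207 0.004] [257. 201.]
top hammer_home 0.88 [0.561 0.159 0.034] [271. 184.]
top chisel_home 0.97 [0.489 0.204 0.061] [255. 207.]
top hammer_center 0.92 [ 0.538 -0.329  0.01 ] [430. 192.]
top rest 0.9 [ 0.538 -0.103  0.004] [356. 193.]
top rest 0.39 [0.558 0.159 0.033] [271. 185.]
top chisel_center 0.78 [ 0.524 -0.104  0.083] [360. 194.]
top chisel_center 0.64 [ 0.301 -0.228  0.005] [399. 270.]
top chisel_center 0.6 [ 0.725 -0.402  0.006] [451. 134.]
top fossil 0.67 [0.737 0.005 0.002] [321. 131.]
top jar 0.55 [ 0.739 -0.209  0.005] [389. 130.]
top bowl 0.65 [ 0.487  0.45  -0.   ] [179. 210.]
top bowl 0.16 [ 0.739 -0.206  0.003] [388. 130.]
```

View pics/side0.png

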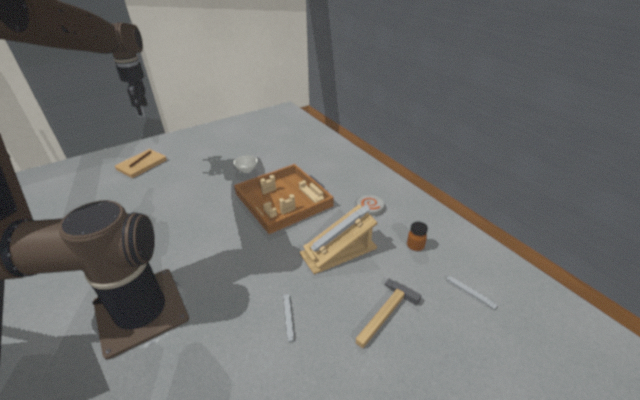

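View pics/top0.png

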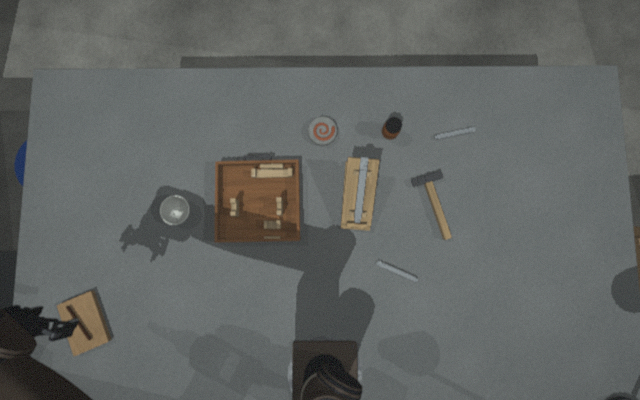

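Run:
```python
from h import *
a=cv2.imread('pics/top0.png');b=cv2.imread('pics/side0.png')
c1=cv2.resize(a[140:280,330:480],None,fx=2.6,fy=2.6,interpolation=2)
c2=cv2.resize(a[130:270,200:330],None,fx=2.6,fy=2.6,interpolation=2)
save('crop0',np.hstack([c1,c2]))
```

```text
(no output)
```

View pics/crop0.png

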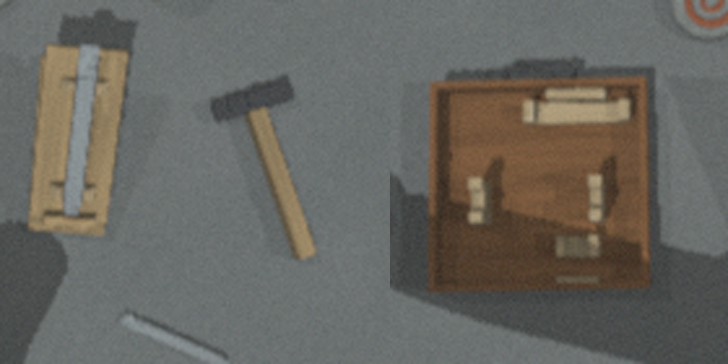

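The pictures show three chisel-like bars: the one lying on the sloped rest, at about (362,190) in the top view, and two loose ones on the table at (397,270) and (455,132). The rest one is the longest, about 70 px against 42 px, and it lies on the rest, so it is the one meant. The crop confirms this. The hammer is at (430,192) with its head at (427,178), and the case is at (258,201).

Next I'll measure the yaws and heights.

Run:
```python
from h import *
from scipy.spatial.transform import Rotation as R
s=state();print(R.from_rotvec(s['tcp_rot']).as_matrix().round(3))
cl={}
for c in('side','top'):
    im=cv2.imread(f'pics/{c}0.png');d=np.load(c+'0d.npy');W=cloud(c,d);cl[c]=W
    def near(p,r): return (np.hypot(W[...,0]-p[0],W[...,1]-p[1])<r)
    t=W[near((.4,.0),.1)]; print(c,'table z',np.nanmedian(t[:,2]),np.nanstd(t[:,2]))
    def rect(m,n):
        P=W[m][:,:2].astype(np.float32);r=cv2.minAreaRect(P*1000);pc=np.cov(P.T);w,v=np.linalg.eigh(pc);a=v[:,1];a=a*np.sign(a[0])
        print(c,n,len(P),'mean',P.mean(0).round(4),'pca yaw',np.arctan2(a[1],a[0]).round(4),'rect',np.round(r[0],1),np.round(r[1],1),round(r[2],2),'z',np.percentile(W[m][:,2],[10,50,90]).round(4))
    hsv=cv2.cvtColor(im,cv2.COLOR_BGR2HSV)
    ham=near((.52,-.33),.16)&(W[...,2]>.011)
    rect(ham&(hsv[...,1]>80)&(W[...,2]<.035),'handle')
    rect(ham&(hsv[...,1]<80)&(W[...,2]>.015),'head')
    rs=near((.53,-.10),.17)&(W[...,2]>.02)
    rect(rs&(hsv[...,1]<70),'chisel');rect(rs&(hsv[...,1]>70),'restboard')
    rect(near((.513,.205),.2)&(W[...,2]>.025)&(W[...,2]<.05)&~near((.488,.451),.07),'case')
    tl=near((.49,.205),.1)&(W[...,2]>.053)&(W[...,2]<.08)
    rect(tl,'tall'); rect(near((.6,.159),.05)&(W[...,2]>.028)&(W[...,2]<.045),'headblock')
    m=rs&(hsv[...,1]<70);P=W[m];P=P[np.isfinite(P).all(1)];q=P-np.median(P,0);u,S,v=np.linalg.svd(q,full_matrices=False);print('chisel axis',v[0],'len',np.ptp(q@v[0]), np.median(P,0), 'c mid',np.median(P,0)+v[0]*(np.percentile(q@v[0],1)+np.percentile(q@v[0],99))/2)
```

```text
[[ 0.949 -0.     0.314]
 [-0.314 -0.     0.949]
 [-0.    -1.    -0.   ]]
side table z -0.00045583156324219276 0.01043809565349144
side handle 647 mean [ 0.4772 -0.3524] pca yaw 0.2998 rect [ 484.5 -348.9] [182.3  21.8] 17.54 z [0.018  0.0226 0.0245]
side head 323 mean [ 0.5674 -0.3261] pca yaw 0.15 rect [ 495.  -344.9] [203.4  94.6] 17.09 z [0.0166 0.0217 0.024 ]
side chisel 727 mean [ 0.5352 -0.1043] pca yaw -0.1169 rect [536.2 -90.5] [ 85.  205.9] 73.16 z [0.057  0.0885 0.1219]
side restboard 1391 mean [ 0.531  -0.1235] pca yaw -0.136 rect [ 528.2 -105.6] [ 91.5 192.7] 85.2 z [0.0318 0.0611 0.1014]
side case 1416 mean [0.5127 0.1847] pca yaw 1.5508 rect [522.9 202.3] [268.  259.2] 0.71 z [0.0272 0.0355 0.0409]
side tall 78 mean [0.4913 0.1931] pca yaw -1.5552 rect [493.2 200.6] [ 49.3 152.6] 0.94 z [0.0545 0.0592 0.0625]
side headblock 111 mean [0.6251 0.1583] pca yaw -1.57 rect [623.1 156.9] [98.4 49.1] 85.31 z [0.0309 0.0343 0.0394]
chisel axis [-0.91169009  0.11232419 -0.3952271 ] len 0.2127192898488055 [ 0.53566341 -0.10684468  0.0885025 ] c mid [ 0.53422174 -0.10666706  0.0878
[... 335 characters left out ...]
ca yaw -0.0756 rect [ 531.8 -104.9] [ 90.2 188. ] 85.22 z [0.0573 0.096  0.1262]
top restboard 1505 mean [ 0.5299 -0.1029] pca yaw -0.0868 rect [ 528.7 -104.2] [ 90.2 196.1] 84.87 z [0.0365 0.069  0.1047]
top case 1477 mean [0.5282 0.2006] pca yaw -0.3594 rect [521.2 202.4] [266.4 254.7] 0.93 z [0.0291 0.0384 0.0426]
top tall 93 mean [0.4914 0.207 ] pca yaw -1.5425 rect [491.1 202.8] [ 48.2 149. ] 1.08 z [0.0555 0.0613 0.0647]
top headblock 184 mean [0.6244 0.159 ] pca yaw -1.5343 rect [630.1 159.3] [35.1 79. ] 1.62 z [0.0307 0.035  0.0414]
chisel axis [-0.9010473   0.06443107 -0.42890839] len 0.211553183238886 [ 0.53418919 -0.10496277  0.09595175] c mid [ 0.52765829 -0.10449577  0.09284297]
```

```bash
cat >> h.py <<'E'
def casefit(W,yaw=.017):
    c,s=np.cos(yaw),np.sin(yaw);o=np.array([.512,.2025])
    q=W[...,:2]-o;X=q[...,0]*c+q[...,1]*s;Y=-q[...,0]*s+q[...,1]*c;Z=W[...,2]
    return X,Y,Z
E
python3 - <<'E'
from h import *
for c in('side','top'):
    d=np.load(c+'0d.npy');W=cloud(c,d);X,Y,Z=casefit(W)
    rim=(Z>.031)&(Z<.046)
    for n,m in(('-x',rim&(abs(X+.119)<.012)&(abs(Y)<.09)),('+x',rim&(abs(X-.119)<.012)&(abs(Y-.07)<.04)),('-y',rim&(abs(Y+.123)<.012)&(abs(X)<.09)),('+y',rim&(abs(Y-.123)<.012)&(abs(X)<.09)),
      ('tall-',(Z>.052)&(Z<.075)&(abs(Y+.068)<.02)&(abs(X+.02)<.04)),('tall+',(Z>.052)&(Z<.075)&(abs(Y-.068)<.02)&(abs(X+.02)<.04)),
      ('tailblk',(Z>.026)&(Z<.05)&(X>-.1)&(X<-.05)&(abs(Y+.044)<.035)),('headblk',(Z>.026)&(Z<.05)&(X<.11)&(X>.055)&(abs(Y+.044)<.07))):
        x,y=X[m]*1e3,Y[m]*1e3;p=np.polyfit(*((y,x) if n[1]=='x' else (x,y)),1) if n[1] in'xy' else 0
        print(c,n,m.sum(),'X',np.percentile(x,[3,50,97]).round(1),'Y',np.percentile(y,[3,50,97]).round(1),np.round(p,4))
a=cv2.imread('pics/top0.png');b=cv2.imread('pics/side0.png')
save('case0',np.hstack([cv2.resize(a[150:250,205:310],(420,400),interpolation=2),cv2.resize(b[155:240,225:340],(380,400),interpolation=2)]))
E
```

```text
side -x 129 X [-122.1 -118.8 -108.5] Y [-81.4 -17.4  79.2] [-1.020000e-02 -1.180284e+02]
side +x 45 X [114.9 117.4 124.3] Y [ 33.2  66.8 106.8] [8.900000e-03 1.178016e+02]
side -y 190 X [-84.8  -1.8  82.1] Y [-129.1 -125.5 -118.3] [ 1.100000e-03 -1.246338e+02]
side +y 143 X [-85.3  -5.4  83.9] Y [116.4 120.6 128.3] [-1.200000e-03  1.211453e+02]
side tall- 44 X [-43.3 -31.9   4.9] Y [-77.1 -71.5 -61.7] 0
side tall+ 36 X [-43.3 -20.4   4.1] Y [59.9 65.5 74.4] 0
side tailblk 55 X [-83.7 -72.4 -60.6] Y [-68.6 -55.9 -21.3] 0
side headblk 93 X [ 76.9 100.8 109.5] Y [-105.8  -49.4   15.8] 0
top -x 195 X [-123.7 -119.4 -111.1] Y [-82.8 -19.8  84.2] [-1.560000e-02 -1.190784e+02]
top +x 87 X [113.7 116.3 121.7] Y [ 32.6  64.7 107.6] [-1.410000e-02  1.180834e+02]
top -y 165 X [-85.6   4.1  83.8] Y [-126.9 -123.1 -119.3] [-1.200000e-03 -1.232556e+02]
top +y 186 X [-85.5   0.4  84.2] Y [117.9 121.7 125.6] [3.40000e-03 1.21684e+02]
top tall- 48 X [-44.7 -18.5   3. ] Y [-73.7 -67.5 -61.6] 0
top tall+ 54 X [-45.  -17.2   2.6] Y [60.5 67.4 74.8] 0
top tailblk 53 X [-84.5 -72.6 -62.7] Y [-67.5 -31.  -22.2] 0
top headblk 156 X [ 74.7 100.3 109.2] Y [-105.3  -42.6   16.9] 0
```

View pics/case0.png

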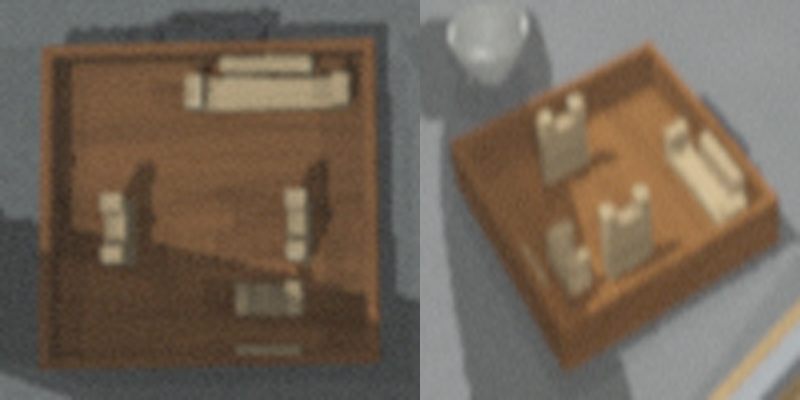

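```bash
python3 -m inch '[[[25,-28,4,-0.15],[25,-28,4,-0.15],[25,-28,4,-0.15],[25,-28,4,-0.15],[25,-28,4,-0.15],[25,-28,4,-0.15],[25,-28,4,-0.15],[25,-28,4,-0.15],[25,-28,4,-0.15],[25,-28,4,-0.15],[25,-28,4,-0.15],[25,-28,4,-0.15]]]' -1 80; python3 -c "
from bench import *;print(state()['qpos'])"
```

```text
t: 2.2
tcp_pos: [0.5176, 0.294, 0.2555]
tcp_rot: [-0.889, 1.603, -1.604]
contact_force: [0.4, -0.8, -0.3]
grip_width: 0.0854
[3.46053122e-01 7.42717349e-02 1.72740605e+00 2.06934945e-04
 1.33554445e+00 9.00590663e-01]
```

```bash
cat >> h.py <<'E'
from scipy.spatial.transform import Rotation as R
def jaw():
    s=state();z=R.from_rotvec(s['tcp_rot']).as_matrix()[:,2];return np.arctan2(z[1],z[0])
def need(x,y,z,yaw):
    s=state();d=(np.array([x,y,z])-s['tcp_pos'])*1e3
    a=yaw-jaw();a=(a+np.pi)%(2*np.pi)-np.pi
    print('shift mm',d.round(1),'turn',round(a,4),'t',s['t'],'q',s['qpos'].round(2),'F',s['contact_force'].round(1),'w',round(s['grip_width'],4))
E
python3 -c "
from h import *
need(.546,-.328,.12,.3-np.pi/2)"
```

```text
shift mm [  28.4 -622.  -135.5] turn -0.7162 t 2.2 q [0.35 0.07 1.73 0.   1.34 0.9 ] F [ 0.4 -0.8 -0.3] w 0.0854
```

```bash
python3 -m inch '[[[2,-48,0,-0.06],[2,-48,0,-0.06],[2,-48,0,-0.06],[2,-48,0,-0.06],[2,-48,0,-0.06],[2,-48,0,-0.06],[2,-48,0,-0.06],[2,-48,0,-0.06],[2,-48,0,-0.06],[2,-48,0,-0.06],[2,-48,-10,-0.06],[2,-48,-20,-0.06]]]';  python3 -c "
from h import *
need(.546,-.328,.12,.3-np.pi/2)"
```

```text
t: 3.4
tcp_pos: [0.5441, -0.3008, 0.2344]
tcp_rot: [-0.256, 2.057, -2.087]
contact_force: [1.0, 0.2, -0.7]
grip_width: 0.0855
shift mm [   1.9  -27.2 -114.4] turn 0.0356 t 3.4 q [-0.67  0.14  1.7   0.    1.28  0.64] F [ 1.   0.2 -0.7] w 0.0855
```

```bash
python3 -m inch '[[[1,-10,-30,0],[0,0,-30,0],[0,0,-30,0],[0,0,0,0],[0,0,0,0]]]';  python3 - <<'E'
from h import *
need(.546,-.328,.004,.3-np.pi/2)
for c in('side','top'):
    im,d=get_image(c);save(c+'1',im);np.save(c+'1d',d)
a=cv2.imread('pics/top1.png');b=cv2.imread('pics/side1.png')
save('h1',np.hstack([cv2.resize(a[140:260,370:480],(400,436),interpolation=2),cv2.resize(b[215:365,325:460],(392,436),interpolation=2)]))
E
```

```text
t: 3.9
tcp_pos: [0.543, -0.3193, 0.1403]
tcp_rot: [-0.246, 2.063, -2.095]
contact_force: [-0.8, -0.3, -0.2]
grip_width: 0.0857
shift mm [   3.    -8.7 -136.3] turn 0.0469 t 3.9 q [-0.69  0.23  1.76  0.    1.12  0.62] F [-0.8 -0.3 -0.2] w 0.0857
```

View pics/h1.png

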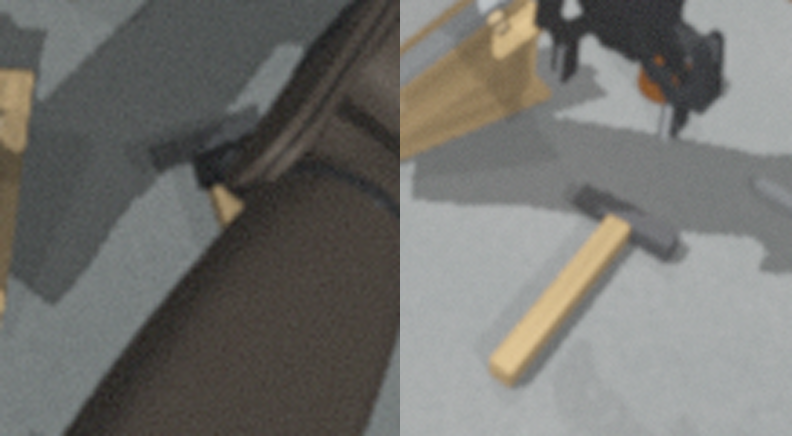

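```bash
python3 -m inch '[[[3,-9,-20,0.047],[0,0,-30,0],[0,0,-30,0],[0,0,-30,0],[0,0,-10,0],[0,0,0,0]]]';  python3 -c "
from h import *
need(.546,-.328,.005,.3-np.pi/2)"
```

```text
t: 4.6
tcp_pos: [0.5557, -0.3332, 0.0349]
tcp_rot: [-0.276, 2.002, -2.078]
contact_force: [-0.7, 0.8, 0.9]
grip_width: 0.0854
shift mm [ -9.7   5.2 -29.9] turn -0.0057 t 4.6 q [-0.7   0.38  1.79  0.01  0.92  0.56] F [-0.7  0.8  0.9] w 0.0854
```

```bash
python3 -m inch '[[[-9,5,-8,0],[0,0,0,0]]]';  python3 -c "
from h import *
need(.546,-.328,.005,.3-np.pi/2);print(R.from_rotvec(state()['tcp_rot']).as_matrix().round(3))"
```

```text
t: 4.8
tcp_pos: [0.5481, -0.329, 0.0301]
tcp_rot: [-0.273, 1.996, -2.08]
contact_force: [-0.2, 0.1, 0.3]
grip_width: 0.0857
shift mm [ -2.1   1.  -25.1] turn -0.0064 t 4.8 q [-0.7   0.37  1.82  0.01  0.9   0.56] F [-0.2  0.1  0.3] w 0.0857
[[-0.952  0.047  0.301]
 [-0.303 -0.034 -0.952]
 [-0.034 -0.998  0.047]]
```

```bash
cat >> h.py <<'E'
def tilt():
    s=state();print('tooly',R.from_rotvec(s['tcp_rot']).as_matrix()[:,1].round(4),'sum',s['qpos'][[1,2,4]].sum()-np.pi,s['qpos'][3])
E
python3 -m inch '[[[0,0,40,0],[0,0,40,0],[0,0,0,0]]]';  python3 -c "
from h import *
need(.546,-.328,.005,.3-np.pi/2);tilt()"
```

```text
t: 5.1
tcp_pos: [0.5481, -0.3291, 0.1156]
tcp_rot: [-0.271, 1.992, -2.082]
contact_force: [0.6, 0.3, 0.9]
grip_width: 0.0852
shift mm [  -2.1    1.1 -110.6] turn -0.0063 t 5.1 q [-0.7   0.26  1.78  0.01  1.04  0.56] F [0.6 0.3 0.9] w 0.0852
tooly [ 0.0495 -0.0362 -0.9981] sum -0.061227181254218443 0.005001179497711882
```

```bash
python3 -m inch '[[[0,0,0,0],[0,0,0,0],[0,0,0,0],[0,0,0,0]]]';  python3 -c "
from h import *
need(.546,-.328,.005,.3-np.pi/2);tilt()"; python3 -m inch '[[[0,0,-10,0],[0,0,-10,0],[0,0,-10,0],[0,0,-10,0]]]';  python3 -c "
from h import *
need(.546,-.328,.005,.3-np.pi/2);tilt()"
```

```text
t: 5.5
tcp_pos: [0.5481, -0.3291, 0.117]
tcp_rot: [-0.269, 1.989, -2.083]
contact_force: [-0.3, 0.6, -0.4]
grip_width: 0.0854
shift mm [  -2.1    1.1 -112. ] turn -0.0062 t 5.5 q [-0.7   0.26  1.78  0.01  1.04  0.56] F [-0.3  0.6 -0.4] w 0.0854
tooly [ 0.0515 -0.0378 -0.998 ] sum -0.06379254969678927 0.005038961798172443
t: 5.9
tcp_pos: [0.5472, -0.3284, 0.0719]
tcp_rot: [-0.271, 1.993, -2.081]
contact_force: [-0.2, 0.1, -0.0]
grip_width: 0.0857
shift mm [ -1.2   0.4 -66.9] turn -0.0062 t 5.9 q [-0.7   0.31  1.81  0.01  0.96  0.56] F [-0.2  0.1 -0. ] w 0.0857
tooly [ 0.0491 -0.0358 -0.9982] sum -0.06066596849578687 0.00527385930307027
```

```bash
p(){ python3 -c "
from h import *
need(.546,-.328,.005,.3-np.pi/2);tilt()"; }
python3 -m inch '[[[0,0,0,0],[0,0,0,0],[0,0,0,0]]]' >/dev/null; p; python3 -m inch '[[[0,0,4,0],[0,0,4,0],[0,0,4,0],[0,0,4,0],[0,0,4,0]]]'>/dev/null;p;  python3 -m inch '[[[0,0,-30,0],[0,0,0,0]]]'>/dev/null;p
```

```text
shift mm [  0.6  -1.1 -62.7] turn -0.0063 t 6.2 q [-0.7   0.31  1.81  0.01  0.96  0.56] F [-0.5  0.1 -1.2] w 0.0856
tooly [ 0.044  -0.0315 -0.9985] sum -0.054002059127766344 0.00526451640928574
shift mm [ -0.5  -0.2 -86.5] turn -0.0063 t 6.7 q [-0.7   0.28  1.8   0.01  1.    0.56] F [ 0.4 -0.6  0.5] w 0.0853
tooly [ 0.047  -0.034  -0.9983] sum -0.057822130980108355 0.0051515359957659814
shift mm [ -1.8   0.8 -59. ] turn -0.0063 t 6.9 q [-0.7   0.32  1.81  0.01  0.95  0.56] F [-1.   0.5 -0.7] w 0.0857
tooly [ 0.0505 -0.037  -0.998 ] sum -0.06248608118540755 0.005343963843415402
```

```bash
p(){ python3 -c "
from h import *
need(.546,-.328,.005,.3-np.pi/2);tilt()"; }
python3 -m inch '[[[0,0,0,0],[0,0,0,0],[0,0,0,0]]]' >/dev/null; p; python3 -m inch '[[[-17,10,0,0],[-17,10,0,0],[0,0,0,0],[0,0,0,0]]]'>/dev/null;p;  python3 -m inch '[[[17,-10,0,0],[17,-10,0,0],[0,0,0,0],[0,0,0,0]]]'>/dev/null;p
```

```text
shift mm [ -3.1   1.9 -62.2] turn -0.0062 t 7.2 q [-0.7   0.32  1.81  0.01  0.95  0.56] F [ 0.3 -1.1  0.1] w 0.0853
tooly [ 0.0534 -0.0394 -0.9978] sum -0.06620557750134415 0.005342467216024683
shift mm [ 29.5 -16.8 -66.1] turn -0.006 t 7.6 q [-0.71  0.23  1.9   0.01  0.93  0.55] F [-0.4 -0.4 -0.2] w 0.0854
tooly [ 0.0586 -0.0437 -0.9973] sum -0.07294144361213117 0.00653020053157878
shift mm [ -8.    5.6 -68.2] turn -0.0058 t 8.0 q [-0.7   0.32  1.8   0.01  0.95  0.56] F [0.7 0.5 0.4] w 0.0855
tooly [ 0.0618 -0.0464 -0.997 ] sum -0.07719467438895355 0.0054121726453420374
```

```bash
p(){ python3 -c "
from h import *
need(.546,-.328,.005,.3-np.pi/2);tilt()"; }
python3 -m inch '[[[0,0,0,0],[0,0,0,0],[0,0,0,0],[0,0,0,0],[0,0,0,0],[0,0,0,0]]]' >/dev/null; p; python3 -m inch '[[[0,0,-4,0],[0,0,-4,0],[0,0,-4,0],[0,0,-4,0],[0,0,-4,0],[0,0,-4,0]]]'>/dev/null;p
```

```text
shift mm [ -6.4   4.4 -67.9] turn -0.0058 t 8.6 q [-0.7   0.31  1.8   0.01  0.95  0.56] F [-0.3  0.1  0.5] w 0.0856
tooly [ 0.0603 -0.0452 -0.9972] sum -0.07531957786129118 0.005343580553948866
shift mm [ -6.4   4.4 -41.9] turn -0.0058 t 9.2 q [-0.7   0.35  1.81  0.01  0.91  0.56] F [ 0.3 -0.2 -0.5] w 0.0857
tooly [ 0.0605 -0.0453 -0.9971] sum -0.07553834517171065 0.005541553853040231
```

```bash
p(){ python3 -c "
from h import *
need(.546,-.328,.005,.3-np.pi/2);tilt()"; }
python3 -m inch '[[[-6,4,30,0],[0,0,25,0],[0,0,20,0],[0,0,15,0],[0,0,11,0],[0,0,8,0],[0,0,5,0],[0,0,3,0],[0,0,1,0]]]' >/dev/null; p; python3 -m inch '[[[0,0,-4,0],[0,0,-8,0],[0,0,-12,0],[0,0,-16,0],[0,0,-20,0],[0,0,0,0],[0,0,0,0],[0,0,0,0]]]'>/dev/null;p
```

```text
shift mm [   3.    -2.2 -157.8] turn -0.006 t 10.1 q [-0.7   0.2   1.77  0.    1.12  0.56] F [-0.3 -0.6  0.5] w 0.0854
tooly [ 0.0518 -0.038  -0.9979] sum -0.06406015055434011 0.004967783884836731
shift mm [  6.1  -4.7 -86.8] turn -0.0061 t 10.9 q [-0.7   0.27  1.82  0.01  1.    0.56] F [0.9 0.5 0.2] w 0.0851
tooly [ 0.0438 -0.0313 -0.9985] sum -0.05367942031666173 0.0053090292883267625
```

```bash
p(){ python3 -c "
from h import *
need(.546,-.328,.005,.3-np.pi/2);tilt()"; }
python3 -m inch '[[[6,-4,50,0],[0,0,36,0],[0,0,25,0],[0,0,16,0],[0,0,10,0],[0,0,5,0],[0,0,2,0]]]' >/dev/null; p; python3 -m inch '[[[0,0,-5,0],[0,0,-10,0],[0,0,-16,0],[0,0,-22,0],[0,0,-28,0],[0,0,-34,0],[0,0,0,0],[0,0,0,0],[0,0,0,0]]]'>/dev/null;p
```

```text
shift mm [ 2.0e-01 -9.0e-01 -2.4e+02] turn -0.006 t 11.6 q [-0.7   0.14  1.68  0.    1.27  0.56] F [ 0.   1.1 -0.2] w 0.0856
tooly [ 0.0474 -0.0342 -0.9983] sum -0.05831557515054886 0.004630346959075637
shift mm [   5.9   -5.5 -106.5] turn -0.0062 t 12.5 q [-0.7   0.25  1.8   0.01  1.05  0.56] F [-0.2 -0.3  0.4] w 0.0854
tooly [ 0.0331 -0.0222 -0.9992] sum -0.039646129567610267 0.005068854602167126
```

```bash
p(){ python3 -c "
from h import *
need(.546,-.328,.005,.3-np.pi/2);tilt()"; }
python3 -m inch '[[[4,-4,30,0],[0,0,26,0],[0,0,21,0],[0,0,16,0],[0,0,11,0],[0,0,7,0],[0,0,4,0],[0,0,2,0]]]' >/dev/null; p; python3 -m inch '[[[0,0,-5,0],[0,0,-10,0],[0,0,-16,0],[0,0,-22,0],[0,0,-28,0],[0,0,-34,0],[0,0,-36,0],[0,0,0,0],[0,0,0,0],[0,0,0,0]]]'>/dev/null;p
```

```text
shift mm [  -0.7    0.6 -238.9] turn -0.006 t 13.3 q [-0.7   0.15  1.67  0.    1.27  0.56] F [0.7 0.1 0.2] w 0.0851
tooly [ 0.0449 -0.0321 -0.9985] sum -0.055020631998869085 0.004666446442242186
shift mm [  5.7  -4.8 -67.8] turn -0.0062 t 14.3 q [-0.7   0.3   1.81  0.01  0.99  0.56] F [ 0.3 -0.9 -0.6] w 0.0851
tooly [ 0.0307 -0.0202 -0.9993] sum -0.03653058243403695 0.005299381558237247
```

```bash
p(){ python3 -c "
from h import *
need(.546,-.328,.005,.3-np.pi/2);tilt()"; }
python3 -m inch '[[[2,-2,-3,0],[2,-1,-6,0],[1,-1,-10,0],[0,0,-14,0],[0,0,-16,0],[0,0,0,0],[0,0,0,0],[0,0,0,0]]]'>/dev/null;p
```

```text
shift mm [ -2.4   1.8 -19.8] turn -0.0062 t 15.1 q [-0.7   0.38  1.81  0.01  0.9   0.56] F [0.1 0.1 0.2] w 0.0853
tooly [ 0.0377 -0.0261 -0.999 ] sum -0.04560701239139142 0.0056352609431330235
```

```bash
p(){ python3 -c "
from h import *
need(.546,-.328,.005,.3-np.pi/2);tilt()"; }
python3 -m inch '[[[0,0,5,0],[0,0,10,0],[0,0,15,0],[0,0,20,0],[0,0,22,0],[0,0,22,0],[0,0,18,0],[0,0,13,0],[0,0,9,0],[0,0,5,0],[0,0,2,0],[0,0,1,0]]]' >/dev/null; p; python3 -m inch '[[[0,0,-5,0],[0,0,-10,0],[0,0,-16,0],[0,0,-22,0],[0,0,-28,0],[0,0,-30,0],[0,0,0,0],[0,0,0,0],[0,0,0,0]]]'>/dev/null;p
```

```text
shift mm [  -4.4    3.2 -181.9] turn -0.0062 t 16.3 q [-0.7   0.2   1.72  0.    1.17  0.56] F [-0.9 -1.1  0.5] w 0.0854
tooly [ 0.0486 -0.0352 -0.9982] sum -0.05988473746829026 0.004830528169444675
shift mm [  0.8  -0.9 -54.2] turn -0.0063 t 17.2 q [-0.7   0.33  1.81  0.01  0.96  0.56] F [-0.3 -0.8  0.2] w 0.085
tooly [ 0.0363 -0.0249 -0.999 ] sum -0.043837859802668966 0.005379401776390017
```

```bash
p(){ python3 -c "
from h import *
need(.546,-.328,.005,.3-np.pi/2);tilt()"; }
python3 -m inch '[[[0,0,-4,0],[0,0,-8,0],[0,0,-10,0],[0,0,-10,0],[0,0,-7,0],[0,0,-3,0],[0,0,0,0]]]'>/dev/null;p
```

```text
shift mm [ -1.5   0.9 -13.1] turn -0.0062 t 17.9 q [-0.7   0.39  1.82  0.01  0.88  0.56] F [-0.4 -0.4  0.4] w 0.0853
tooly [ 0.0424 -0.03   -0.9986] sum -0.051773322467922434 0.005724113774590636
```

```bash
p(){ python3 -c "
from h import *
need(.546,-.328,.005,.3-np.pi/2);tilt()"; }
python3 -m inch '[[[0,0,-4,0],[0,0,-4,0],[0,0,-3,0],[0,0,0,0]]]'>/dev/null;p;python3 -m inch '[[[0,0,0,0],[0,0,0,0],[0,0,0,0],[0,0,0,0],[0,0,0,0],[0,0,0,0],[0,0,0,0]]]' 1 60;p
```

```text
shift mm [-1.9  1.2 -1.6] turn -0.0062 t 18.3 q [-0.7   0.41  1.82  0.01  0.86  0.56] F [0.1 0.8 0.5] w 0.0851
tooly [ 0.0431 -0.0306 -0.9986] sum -0.052633217320728676 0.005866979050703951
t: 19.0
tcp_pos: [0.5484, -0.3297, 0.0076]
tcp_rot: [-0.275, 2.0, -2.078]
contact_force: [0.6, -0.5, 0.9]
grip_width: -0.0
shift mm [-2.4  1.7 -2.6] turn -0.0062 t 19.0 q [-0.7   0.41  1.82  0.01  0.86  0.56] F [ 0.6 -0.5  0.9] w -0.0
tooly [ 0.0444 -0.0317 -0.9985] sum -0.05439272065227918 0.005858544632189418
```

```bash
python3 - <<'E'
from h import *
for c in('side','top'):
    im,d=get_image(c);save(c+'2',im);np.save(c+'2d',d)
print(px('side',[.546,-.328,.02]),px('side',state()['tcp_pos']))
b=cv2.imread('pics/side2.png');a=cv2.imread('pics/top2.png')
save('h2',np.hstack([cv2.resize(b[215:365,325:460],(540,600),interpolation=2),cv2.resize(a[140:260,400:450],(250,600),interpolation=2)]))
E
```

```text
[394.74086149 297.3415166 ] [395.33050108 300.44134209]
```

View pics/h2.png

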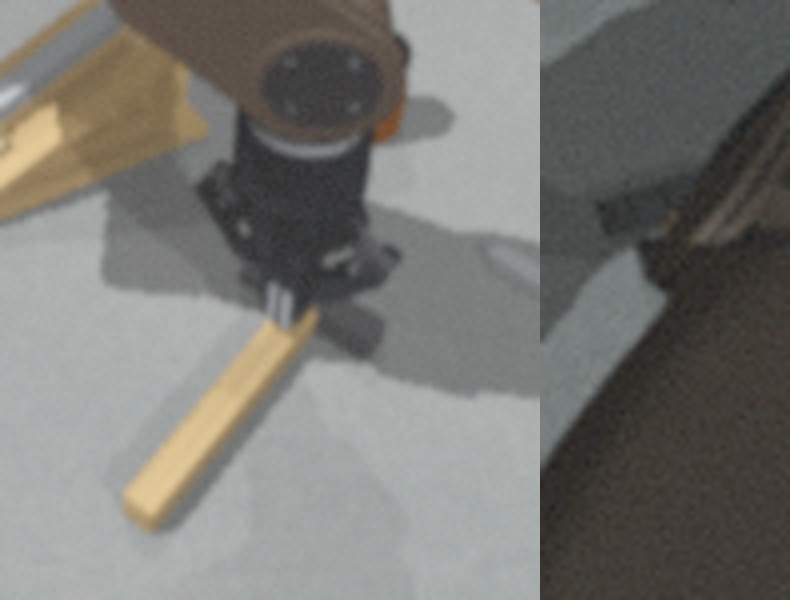

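```bash
python3 - <<'E'
from h import *
W=cloud('side',np.load('side2d.npy'));im=cv2.imread('pics/side2.png')
# crop scale 4: px=(325+x/4, 215+y/4)
for y in range(270,345,8):
    r=int(round(215+y/4))
    print(r,[(int(325+x/4),W[r,int(325+x/4)].round(3).tolist(),im[r,int(325+x/4)].tolist()) for x in (268,276,284,292)])
E
```

```text
282 [(392, [0.532, -0.323, 0.084], [64, 63, 61]), (394, [0.535, -0.327, 0.085], [61, 58, 59]), (396, [0.544, -0.325, 0.077], [60, 60, 60]), (398, [0.531, -0.342, 0.103], [67, 62, 59])]
284 [(392, [0.531, -0.325, 0.079], [68, 64, 61]), (394, [0.533, -0.329, 0.081], [68, 66, 65]), (396, [0.535, -0.334, 0.085], [60, 58, 57]), (398, [0.537, -0.338, 0.087], [60, 57, 55])]
286 [(392, [0.537, -0.321, 0.063], [113, 111, 108]), (394, [0.538, -0.326, 0.068], [106, 103, 101]), (396, [0.536, -0.334, 0.077], [73, 70, 70]), (398, [0.537, -0.339, 0.081], [68, 63, 67])]
288 [(392, [0.534, -0.325, 0.061], [132, 128, 126]), (394, [0.536, -0.329, 0.065], [121, 120, 116]), (396, [0.537, -0.334, 0.069], [127, 124, 123]), (398, [0.537, -0.34, 0.075], [81, 79, 78])]
290 [(392, [0.534, -0.326, 0.055], [137, 133, 129]), (394, [0.536, -0.33, 0.058], [122, 119, 119]), (396, [0.537, -0.335, 0.063], [149, 146, 142]), (398, [0.541, -0.338, 0.063], [92, 89, 88])]
292 [(392, [0.535, -0.325, 0.046], [144, 138, 138]), (394, [0.537, -0.33, 0.05], [124, 120, 119]), (396, [0.537, -0.336, 0.056], [153, 147, 147]), (398, [0.543, -0.337, 0.053], [84, 83, 82])]
294 [(392, [0.535, -0.327, 0.04], [145, 152, 157]), (394, [0.538, -0.331, 0.042], [122, 120, 121]), (396, [0.538, -0.336, 0.048], [151, 147, 144]), (398, [0.543, -0.339, 0.047], [86, 84, 87])]
296 [(392, [0.541, -0.323, 0.023], [136, 177, 200]), (394, [0.538, -0.331, 0.035], [124, 142, 155]), (396, [0.539, -0.337, 0.039], [145, 145, 146]), (398, [0.554, -0.331, 0.023], [100, 116, 127])]
298 [(392, [0.537, -0.327, 0.023], [130, 176, 201]), (394, [0.54, -0.331, 0.025], [122, 166, 189]), (396, [0.544, -0.334, 0.025], [115, 152, 173]), (398, [0.548, -0.337, 0.026], [97, 132, 153])]
300 [(392, [0.533, -0.332, 0.024], [131, 173, 198]), (394, [0.537, -0.335, 0.024], [133, 176, 202]), (396, [0.541, -0.337, 0.024], [132, 175, 201]), (398, [0.547, -0.339, 0.021], [109, 146, 169])]
```

```bash
python3 - <<'E'
from h import *
for n,tcp in(('side0',(.2118,.6402,.2037)),('side1',(.543,-.3193,.1403)),('side2',(.5484,-.3297,.0076))):
    W=cloud('side',np.load(n+'d.npy'));im=cv2.imread(f'pics/{n}.png')
    g=im.max(2).astype(int)
    m=(np.hypot(W[...,0]-tcp[0],W[...,1]-tcp[1])<.075)&(W[...,2]>.028)&(W[...,2]<tcp[2]+.25)&((im.max(2).astype(int)-im.min(2))<40)
    z=W[m][:,2];i=np.argsort(z)[:25];print(n,m.sum(),W[m][i].round(3).tolist()[::4])
b=cv2.imread('pics/side0.png');c=cv2.imread('pics/side1.png')
u=px('side',(.2118,.6402,.2037)).astype(int);v=px('side',(.543,-.3193,.1403)).astype(int);print(u,v)
def cr(im,u):
    k=im[u[1]-50:u[1]+50,u[0]-50:u[0]+50].copy();k=cv2.resize(k,(400,400),interpolation=2);cv2.drawMarker(k,(200,200),(0,0,255),0,20);return k
save('t01',np.hstack([cr(b,u),cr(c,v)]))
E
```

```text
side0 1241 [[0.224, 0.688, 0.24], [0.202, 0.593, 0.244], [0.187, 0.599, 0.245], [0.222, 0.684, 0.246], [0.218, 0.68, 0.248], [0.191, 0.594, 0.249], [0.219, 0.683, 0.251]]
side1 2719 [[0.535, -0.277, 0.179], [0.528, -0.278, 0.181], [0.545, -0.368, 0.183], [0.532, -0.276, 0.184], [0.535, -0.276, 0.185], [0.538, -0.275, 0.186], [0.549, -0.372, 0.187]]
side2 1706 [[0.537, -0.326, 0.034], [0.536, -0.33, 0.038], [0.539, -0.337, 0.039], [0.539, -0.334, 0.041], [0.539, -0.336, 0.043], [0.535, -0.325, 0.046], [0.537, -0.32, 0.047]]
[146 121] [397 262]
```

View pics/t01.png

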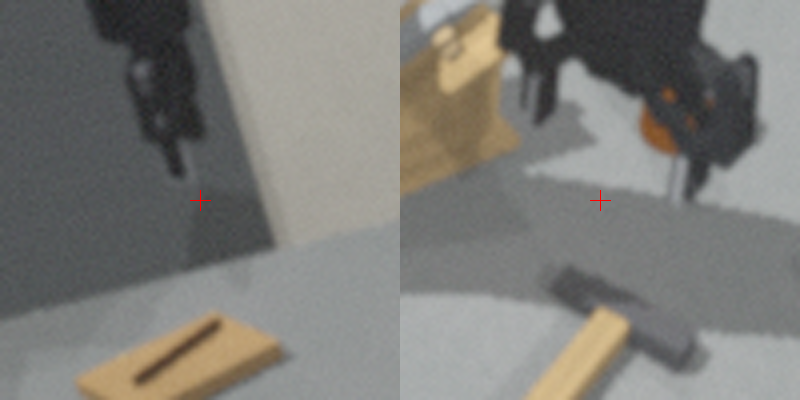

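```bash
p(){ python3 -c "
from h import *
need(.546,-.328,-.018,.3-np.pi/2);tilt()"; }
python3 -m inch '[[[0,0,1,0],[0,0,0,0],[0,0,0,0],[0,0,0,0],[0,0,0,0],[0,0,0,0]]]' -1 60; python3 -m inch '[[[-1,1,-4,0],[-1,1,-6,0],[0,0,-6,0],[0,0,-4,0],[0,0,-2,0],[0,0,0,0]]]' ;p
```

```text
t: 19.7
tcp_pos: [0.5484, -0.3296, 0.0086]
tcp_rot: [-0.275, 2.0, -2.078]
contact_force: [0.2, -0.1, 0.4]
grip_width: 0.0847
t: 20.3
tcp_pos: [0.5456, -0.3269, -0.0163]
tcp_rot: [-0.276, 2.002, -2.078]
contact_force: [-0.3, 0.4, 0.3]
grip_width: 0.0854
shift mm [ 0.4 -1.1 -1.7] turn -0.0062 t 20.3 q [-0.7   0.44  1.83  0.01  0.82  0.56] F [-0.3  0.4  0.3] w 0.0854
tooly [ 0.0429 -0.0305 -0.9986] sum -0.05247379491414783 0.006041831846441566
```

```bash
p(){ python3 -c "
from h import *
need(.546,-.328,-.018,.3-np.pi/2);tilt()"; }
python3 -m inch '[[[0,0,0,0],[0,0,0,0],[0,0,0,0],[0,0,0,0],[0,0,0,0],[0,0,0,0]]]' 1 60;p;  python3 - <<'E'
from h import *
im,d=get_image('side');save('side3',im);np.save('side3d',d)
save('h3',cv2.resize(im[215:365,325:460],(540,600),interpolation=2))
E
```

```text
t: 20.9
tcp_pos: [0.5466, -0.3281, -0.015]
tcp_rot: [-0.274, 1.998, -2.079]
contact_force: [0.7, -0.1, -2.0]
grip_width: 0.0204
shift mm [-0.6  0.1 -3. ] turn -0.006 t 20.9 q [-0.7   0.44  1.83  0.01  0.82  0.56] F [ 0.7 -0.1 -2. ] w 0.0204
tooly [ 0.0453 -0.0329 -0.9984] sum -0.055818458171368324 0.005629241598233641
```

View pics/h3.png

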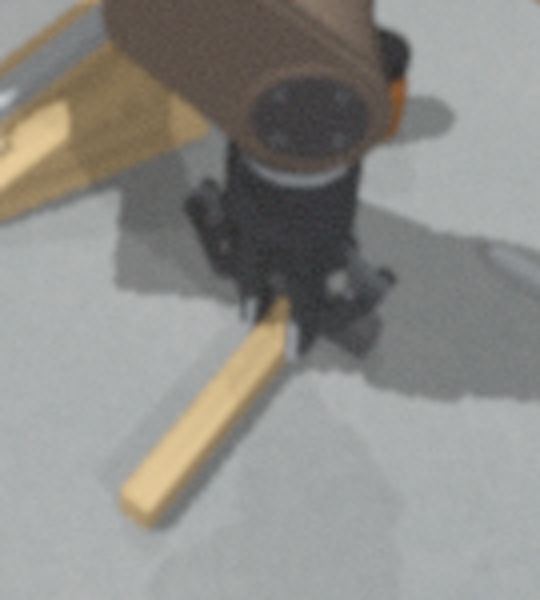

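```bash
p(){ python3 -c "
from h import *
need(.566,.159,.175,.02-np.pi/2);tilt()"; }
python3 -m inch '[[[0,0,0,0],[0,0,3,0],[0,0,5,0],[0,0,8,0],[0,0,11,0],[0,0,14,0],[0,0,17,0],[0,0,20,0],[0,0,20,0],[0,0,20,0],[0,0,18,0],[0,0,15,0]]]' 1 110; p; python3 -m inch '[[[0,0,12,0],[0,0,8,0],[0,0,5,0],[0,0,2,0],[0,0,0,0]]]'; p
python3 - <<'E'
from h import *
im,d=get_image('side');save('side4',im);np.save('side4d',d)
W=cloud('side',d);hsv=cv2.cvtColor(im,cv2.COLOR_BGR2HSV)
save('h4',cv2.resize(im[150:350,300:500],(600,600),interpolation=2))
E
```

```text
t: 22.15
tcp_pos: [0.5408, -0.3227, 0.1423]
tcp_rot: [-0.285, 2.012, -2.073]
contact_force: [1.0, 0.6, -4.7]
grip_width: 0.019
shift mm [ 25.2 481.7  32.7] turn -0.2873 t 22.15 q [-0.7   0.22  1.78  0.    1.1   0.56] F [ 1.   0.6 -4.7] w 0.019
tooly [ 0.0351 -0.0244 -0.9991] sum -0.04256152828636672 0.0045157487680462256
t: 22.65
tcp_pos: [0.5414, -0.3231, 0.1747]
tcp_rot: [-0.281, 2.007, -2.075]
contact_force: [-0.1, 0.0, -4.8]
grip_width: 0.0193
shift mm [2.460e+01 4.821e+02 3.000e-01] turn -0.2872 t 22.65 q [-0.7   0.19  1.75  0.    1.15  0.56] F [-0.1  0.  -4.8] w 0.0193
tooly [ 0.0386 -0.0273 -0.9989] sum -0.04709928877698477 0.004402923016113182
```

View pics/h4.png

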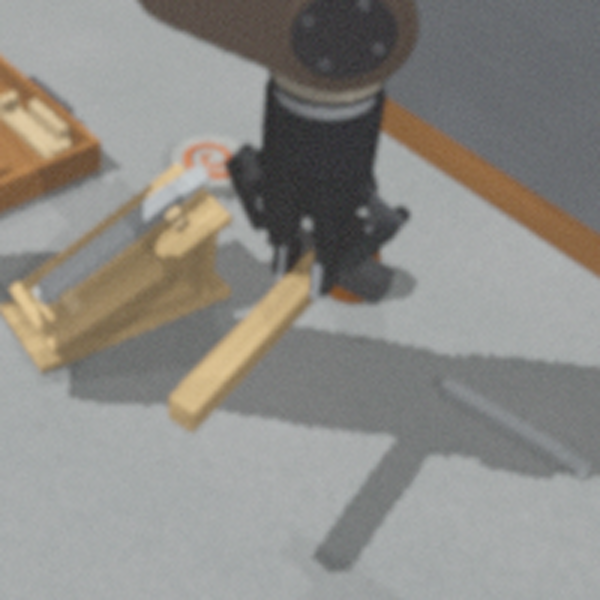

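```bash
cat >> h.py <<'E'
def handle(cam,im,W,tcp,zc):
    """fit handle top surface; zc approx top z"""
    hsv=cv2.cvtColor(im,cv2.COLOR_BGR2HSV)
    m=(hsv[...,1]>80)&(abs(W[...,2]-zc)<.02)&(np.hypot(W[...,0]-tcp[0],W[...,1]-tcp[1])<.18)
    n,l,st,_=cv2.connectedComponentsWithStats(m.astype(np.uint8));
    if n<2: print('none');return
    k=1+np.argmax(st[1:,4]);m=l==k;P=W[m]
    A=np.c_[P[:,:2],np.ones(len(P))]
    keep=np.ones(len(P),bool)
    for _ in range(6):
        c,*_=np.linalg.lstsq(A[keep],P[keep,2],rcond=None);r=P[:,2]-A@c;keep=abs(r)<.003
    T=P[keep];r=cv2.minAreaRect((T[:,:2]*1000).astype(np.float32))
    w,v=np.linalg.eigh(np.cov(T[:,:2].T));a=v[:,1]*np.sign(v[0,1]);b=np.array([-a[1],a[0]])
    s=(T[:,:2]-T[:,:2].mean(0))@a
    print(cam,len(T),'yaw',np.arctan2(a[1],a[0]).round(4),'pitch slope along',(c[:2]@a).round(4),'roll slope',(c[:2]@b).round(4),'rect',np.round(r,1) if 0 else (np.round(r[0],1),np.round(r[1],1),round(r[2],1)),'tail',(T[:,:2].mean(0)+a*np.percentile(s,1)).round(4),'z',np.median(T[:,2]).round(4))
E
python3 - <<'E'
from h import *
im=cv2.imread('pics/side4.png');W=cloud('side',np.load('side4d.npy'));handle('side',im,W,state()['tcp_pos'],.215)
im=cv2.imread('pics/side0.png');W=cloud('side',np.load('side0d.npy'));handle('side',im,W,state()['tcp_pos'],.024)
im=cv2.imread('pics/top0.png');W=cloud('top',np.load('top0d.npy'));handle('top',im,W,state()['tcp_pos'],.024)
E
```

```text
side 606 yaw 0.3158 pitch slope along -0.007 roll slope 0.0458 rect (array([ 477. , -342.2]), array([176.7,  21.7]), 17.4) tail [ 0.394  -0.3694] z 0.2132
side 560 yaw 0.301 pitch slope along -0.0006 roll slope 0.0361 rect (array([ 484.7, -348.8]), array([181.9,  21.7]), 17.5) tail [ 0.3995 -0.3756] z 0.0229
top 321 yaw 0.2981 pitch slope along 0.0014 roll slope 0.0168 rect (array([ 483.5, -346.5]), array([176. ,  21.7]), 17.1) tail [ 0.401  -0.3722] z 0.0241
```

```bash
p(){ python3 -c "
from h import *
need(.566,.159,.175,.02-np.pi/2);tilt()"; }
python3 -m inch '[[[1,5,0,-0.01],[1,10,0,-0.02],[1,16,0,-0.02],[1,22,0,-0.02],[1,28,0,-0.02],[1,32,0,-0.02],[1,35,0,-0.02],[1,36,0,-0.02],[1,36,0,-0.02],[1,36,0,-0.02],[1,34,0,-0.02],[1,30,0,-0.02]]]'; p
```

```text
t: 23.9
tcp_pos: [0.5468, 0.0108, 0.1633]
tcp_rot: [-0.042, 2.16, -2.211]
contact_force: [1.0, 0.9, -4.1]
grip_width: 0.0187
shift mm [ 19.2 148.2  11.7] turn -0.0347 t 23.9 q [-0.16  0.03  1.94 -0.02  1.15  1.37] F [ 1.   0.9 -4.1] w 0.0187
tooly [ 0.017  -0.0231 -0.9996] sum -0.020328472812812137 -0.02217676174198387
```

```bash
p(){ python3 -c "
from h import *
need(.566,.159,.100,.02-np.pi/2);tilt()"; }
python3 -m inch '[[[2,26,0,-0.005],[2,22,0,0],[2,18,0,0],[2,14,0,0],[2,11,0,0],[2,8,0,0],[1,5,0,0],[1,3,0,0],[0,1,0,0],[0,0,0,0]]]'; p
```

```text
t: 24.9
tcp_pos: [0.5577, 0.1291, 0.1587]
tcp_rot: [-0.047, 2.168, -2.215]
contact_force: [0.3, 1.0, -3.5]
grip_width: 0.019
shift mm [  8.3  29.9 -58.7] turn -0.0312 t 24.9 q [ 0.06  0.1   1.88 -0.02  1.15  1.59] F [ 0.3  1.  -3.5] w 0.019
tooly [ 0.0088 -0.021  -0.9997] sum -0.0073868156972274335 -0.023475935392607998
```

Run:
```python
from h import *
for c in('side','top'):
    im,d=get_image(c);save(c+'5',im);np.save(c+'5d',d);handle(c,im,cloud(c,d),state()['tcp_pos'],.197)
a=cv2.imread('pics/top5.png');b=cv2.imread('pics/side5.png')
save('h5',np.hstack([cv2.resize(a[130:250,200:300],(400,480),interpolation=2),cv2.resize(b[110:240,220:340],(400,433),interpolation=2)[:480]]) if 0 else np.hstack([cv2.resize(a[130:250,200:300],(400,480),interpolation=2),cv2.resize(b[110:240,220:328],(400,480),interpolation=2)]))
```

```text
side 144 yaw 0.0581 pitch slope along -0.0385 roll slope 0.6971 rect (array([477.6, 122.3]), array([149.9,  19. ]), 2.7) tail [0.4031 0.1172] z 0.1954
none
```

View pics/h5.png

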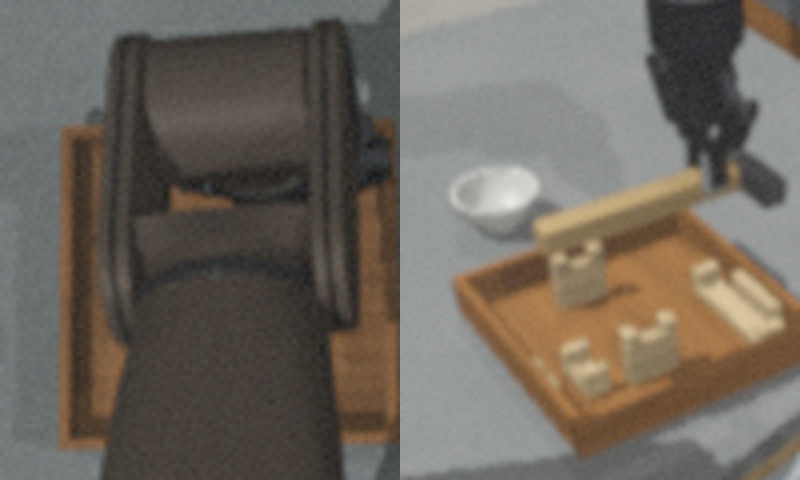

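```bash
p(){ python3 -c "
from h import *
need(.566,.159,.080,.02-np.pi/2);tilt()"; }
python3 -m inch '[[[2,8,-30,-0.01],[1,7,-18,-0.01],[1,5,-12,-0.01],[1,4,-8,0],[0,3,-5,0],[0,1,-2,0],[0,0,0,0]]]'; p
```

```text
t: 25.7
tcp_pos: [0.5654, 0.1561, 0.0841]
tcp_rot: [-0.003, 2.181, -2.23]
contact_force: [-0.0, 0.5, -3.9]
grip_width: 0.0193
shift mm [ 0.6  2.9 -4.1] turn 0.0031 t 25.7 q [ 0.11  0.22  1.89 -0.03  1.02  1.68] F [-0.   0.5 -3.9] w 0.0193
tooly [ 0.0144 -0.0221 -0.9997] sum -0.01176126089261853 -0.02761737925157976
```

```bash
cat >> h.py <<'E'
def hang(cam,n,zc,yaw=.02,y0=.159,o=(.5118,.2015)):
    im,d=get_image(cam);save(cam+n,im);np.save(cam+n+'d',d);W=cloud(cam,d)
    q=W[...,:2]-np.array(o);X=q[...,0]*np.cos(yaw)+q[...,1]*np.sin(yaw);Y=-q[...,0]*np.sin(yaw)+q[...,1]*np.cos(yaw);Z=W[...,2]
    hsv=cv2.cvtColor(im,cv2.COLOR_BGR2HSV)
    m=(hsv[...,1]>60)&(abs(Z-zc)<.025)&(abs(Y+.044)<.04)&(X>-.15)&(X<.06)&(hsv[...,2]>90)
    nn,l,st,_=cv2.connectedComponentsWithStats(m.astype(np.uint8));k=1+np.argmax(st[1:,4]);m=l==k
    x,y,z=X[m]*1e3,Y[m]*1e3,Z[m]*1e3;S=[]
    for b in np.arange(-130,40,10):
        i=(x>=b)&(x<b+10)
        if i.sum()<6: continue
        t=i&(z>np.percentile(z[i],90)-3);S.append((b+5,np.median(z[t]),np.percentile(y[t],5),np.percentile(y[t],95)))
    S=np.array(S);print(S.round(1).tolist())
    p=np.polyfit(S[:,0],S[:,1],1);py=np.polyfit(S[:,0],(S[:,2]+S[:,3])/2,1)
    print('slope',p[0].round(4),'y mid slope',py[0].round(4),'ymid@x=0',py[1].round(1),'tail x',np.percentile(x,[0.5,2,4]).round(1),'home: tail -105, ymid -44','tcp',state()['tcp_pos'].round(4))
    return im
E
python3 - <<'E'
from h import *
im=hang('side','6',.123)
save('h6',cv2.resize(im[110:240,220:350],(600,600),interpolation=2))
E
```

```text
[[-105.0, 121.5, -56.0, -37.5], [-95.0, 125.9, -52.9, -35.1], [-85.0, 125.4, -54.5, -36.5], [-75.0, 124.5, -54.3, -35.7], [-65.0, 124.8, -56.0, -35.7], [-55.0, 124.1, -53.9, -36.1], [-45.0, 125.1, -54.4, -36.8], [-35.0, 124.1, -52.9, -35.3], [-25.0, 123.1, -54.5, -35.9], [-15.0, 122.8, -55.3, -35.8], [-5.0, 123.9, -54.8, -35.7], [5.0, 123.6, -54.8, -37.1], [15.0, 122.9, -54.5, -37.4], [25.0, 122.4, -55.8, -37.9], [35.0, 122.6, -57.9, -37.2]]
slope -0.0133 y mid slope -0.01 ymid@x=0 -46.0 tail x [-102.6 -101.9 -100.5] home: tail -105, ymid -44 tcp [0.5656 0.156  0.0844]
```

View pics/h6.png

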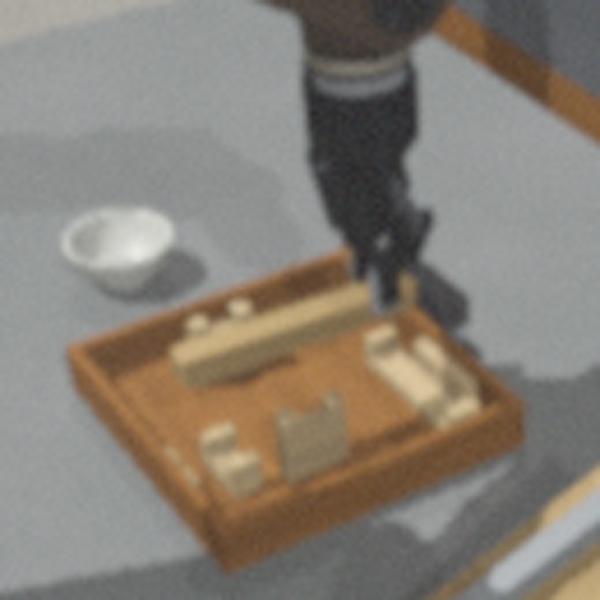

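```bash
p(){ python3 -c "
from h import *
need(.565,.158,.003,.02-np.pi/2);tilt()"; }
python3 -m inch '[[[0,1,-6,0],[0,1,-8,0],[0,0,-10,0],[0,0,-9,0],[0,0,-7,0],[0,0,-4,0],[0,0,-2,0],[0,0,0,0]]]'; p
python3 - <<'E'
from h import *
im=hang('side','7',state()['tcp_pos'][2]+.037)
save('h7',cv2.resize(im[110:240,220:350],(600,600),interpolation=2))
E
```

```text
t: 26.55
tcp_pos: [0.566, 0.1577, 0.0351]
tcp_rot: [-0.0, 2.181, -2.23]
contact_force: [0.1, 0.2, -4.2]
grip_width: 0.0188
shift mm [ -1.    0.3 -32.1] turn 0.0037 t 26.55 q [ 0.11  0.29  1.91 -0.03  0.93  1.68] F [ 0.1  0.2 -4.2] w 0.0188
tooly [ 0.0162 -0.0221 -0.9996] sum -0.013488455778532416 -0.02973595162226924
[[-105.0, 76.1, -53.0, -38.6], [-95.0, 76.6, -50.7, -33.3], [-85.0, 76.5, -52.9, -35.6], [-75.0, 76.3, -54.0, -35.9], [-65.0, 76.2, -51.8, -37.3], [-55.0, 75.0, -53.7, -34.4], [-45.0, 75.0, -51.9, -36.4], [-35.0, 75.2, -51.9, -34.8], [-25.0, 75.1, -55.0, -34.2], [-15.0, 75.6, -51.5, -36.6], [-5.0, 73.2, -53.5, -35.8], [5.0, 73.5, -52.7, -35.4], [15.0, 73.7, -53.8, -36.5], [25.0, 74.5, -54.9, -38.2], [35.0, 73.9, -52.4, -37.2]]
slope -0.0218 y mid slope -0.0079 ymid@x=0 -44.7 tail x [-102.  -101.2  -98.8] home: tail -105, ymid -44 tcp [0.5662 0.1577 0.0354]
```

View pics/h7.png

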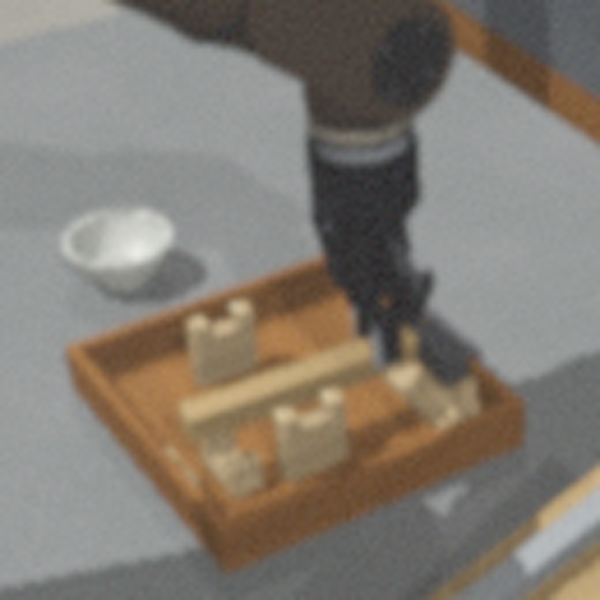

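```bash
p(){ python3 -c "
from h import *
need(.565,.158,.003,.02-np.pi/2);tilt()"; }
python3 -m inch '[[[-1,0,-4,0],[-0.5,0,-5,0],[0,0,-5,0],[0,0,-4,0],[0,0,-3,0],[0,0,-2,0],[0,0,0,0]]]'; p
```

```text
t: 27.3
tcp_pos: [0.5655, 0.1579, 0.0115]
tcp_rot: [0.003, 2.179, -2.228]
contact_force: [0.2, -0.8, -4.4]
grip_width: 0.0189
shift mm [-0.5  0.1 -8.5] turn 0.0037 t 27.3 q [ 0.11  0.32  1.92 -0.03  0.88  1.68] F [ 0.2 -0.8 -4.4] w 0.0189
tooly [ 0.019  -0.0218 -0.9996] sum -0.0162044532806096 -0.030841977642957617
```

```bash
p(){ python3 -c "
from h import *
need(.565,.158,.003,.02-np.pi/2);tilt()"; }
python3 -m inch '[[[0,0,-2,0],[0,0,-2,0],[0,0,-1,0],[0,0,0,0]]]'; p; python3 -m inch '[[[0,0,-1,0],[0,0,-1,0],[0,0,0,0]]]';p
```

```text
t: 27.7
tcp_pos: [0.5659, 0.1579, 0.0065]
tcp_rot: [0.003, 2.179, -2.227]
contact_force: [0.9, -0.5, -4.4]
grip_width: 0.0188
shift mm [-0.9  0.1 -3.5] turn 0.0037 t 27.7 q [ 0.11  0.33  1.92 -0.03  0.87  1.68] F [ 0.9 -0.5 -4.4] w 0.0188
tooly [ 0.0198 -0.0218 -0.9996] sum -0.017079752527561 -0.03116419661049478
t: 28.0
tcp_pos: [0.5662, 0.158, 0.0046]
tcp_rot: [0.004, 2.179, -2.227]
contact_force: [-0.5, 1.0, -3.8]
grip_width: 0.019
shift mm [-1.2  0.  -1.6] turn 0.0037 t 28.0 q [ 0.11  0.33  1.92 -0.03  0.87  1.69] F [-0.5  1.  -3.8] w 0.019
tooly [ 0.0204 -0.0217 -0.9996] sum -0.01763125753080086 -0.03125830049735867
```

```bash
p(){ python3 -c "
from h import *
need(.565,.158,.003,.02-np.pi/2);tilt()"; }
python3 -m inch '[[[0,0,-1,0],[0,0,-1,0],[0,0,0,0]]]'; python3 -m inch '[[[0,0,-1,0],[0,0,-1,0],[0,0,0,0]]]';p
python3 - <<'E'
from h import *
im=hang('side','8',state()['tcp_pos'][2]+.037)
save('h8',cv2.resize(im[110:240,220:350],(600,600),interpolation=2))
E
```

```text
t: 28.3
tcp_pos: [0.5665, 0.1581, 0.0042]
tcp_rot: [0.004, 2.179, -2.228]
contact_force: [-0.1, -1.2, -2.5]
grip_width: 0.0189
t: 28.6
tcp_pos: [0.5668, 0.1583, 0.0038]
tcp_rot: [0.005, 2.178, -2.228]
contact_force: [-3.1, -1.5, 1.0]
grip_width: 0.0189
shift mm [-1.8 -0.3 -0.8] turn 0.0043 t 28.6 q [ 0.11  0.34  1.92 -0.03  0.87  1.69] F [-3.1 -1.5  1. ] w 0.0189
tooly [ 0.0205 -0.0223 -0.9995] sum -0.01765676608457767 -0.0321108177138296
[[-125.0, 38.6, -78.4, -12.2], [-115.0, 38.8, -75.4, -9.5], [-105.0, 41.8, -50.0, -35.9], [-95.0, 43.3, -53.7, -34.2], [-85.0, 42.6, -52.2, -33.0], [-75.0, 42.8, -53.5, -34.8], [-65.0, 43.3, -52.2, -34.8], [-55.0, 42.1, -51.5, -32.9], [-45.0, 58.9, -74.2, -61.3], [-35.0, 60.0, -71.9, -59.0], [-25.0, 48.4, -75.2, -61.1], [-15.0, 48.8, -74.7, -61.4], [-5.0, 59.9, -74.2, -64.0], [5.0, 60.4, -74.1, -60.9], [15.0, 43.1, -40.5, -33.8], [25.0, 42.1, -53.7, -36.5], [35.0, 42.8, -55.9, -35.3]]
slope 0.0649 y mid slope -0.0867 ymid@x=0 -55.7 tail x [-122.2 -121.8 -121.4] home: tail -105, ymid -44 tcp [0.5668 0.1582 0.0037]
```

View pics/h8.png

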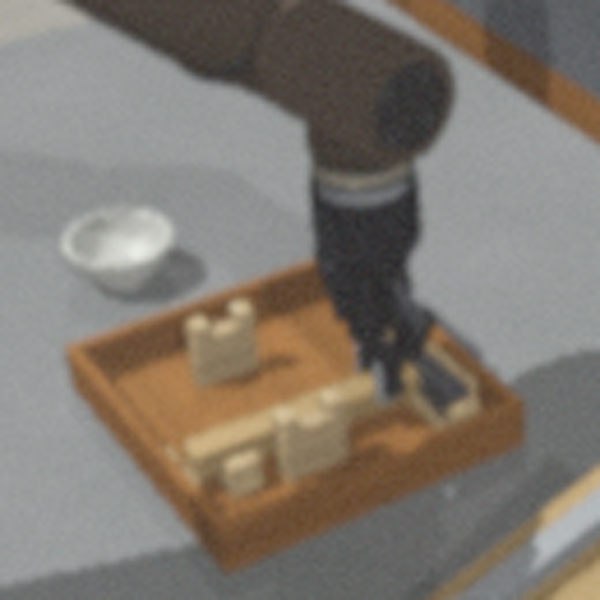

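```bash
p(){ python3 -c "
from h import *
need(.565,.158,.2,-.09-np.pi/2);tilt()"; }
python3 -m inch '[[[0,0,0,0],[0,0,0,0],[0,0,0,0],[0,0,0,0],[0,0,0,0]]]' -0.1 20; python3 -m inch '[[[0,0,4,0],[0,0,8,0],[0,0,12,0],[0,0,16,0],[0,0,20,0],[0,0,24,0],[0,0,24,0],[0,0,20,0],[0,0,16,0],[0,0,10,0],[0,0,5,0],[0,0,2,0]]]';p
python3 - <<'E'
from h import *
im=hang('side','9',.04)
save('h9',cv2.resize(im[110:240,220:350],(600,600),interpolation=2))
E
```

```text
t: 29.15
tcp_pos: [0.5704, 0.1584, 0.0045]
tcp_rot: [0.014, 2.175, -2.222]
contact_force: [0.1, 1.0, -1.2]
grip_width: 0.047
t: 30.35
tcp_pos: [0.5709, 0.1586, 0.1821]
tcp_rot: [0.023, 2.172, -2.216]
contact_force: [0.6, -0.3, -0.4]
grip_width: 0.047
shift mm [-5.9 -0.6 17.9] turn -0.1065 t 30.35 q [ 0.11  0.11  1.83 -0.03  1.17  1.67] F [ 0.6 -0.3 -0.4] w 0.047
tooly [ 0.0384 -0.0196 -0.9991] sum -0.035869375009437654 -0.02578372922799513
[[-125.0, 39.2, -77.4, -19.5], [-115.0, 39.5, -80.5, -9.3], [-105.0, 37.8, -49.1, -26.2], [-95.0, 40.2, -52.8, -33.1], [-85.0, 41.6, -51.7, -35.1], [-75.0, 40.9, -53.7, -33.3], [-65.0, 41.1, -54.0, -36.0], [-55.0, 41.6, -53.9, -35.0], [-45.0, 57.9, -76.0, -61.3], [-35.0, 61.0, -75.0, -60.0], [-25.0, 48.0, -75.6, -62.8], [-15.0, 49.4, -74.8, -60.6], [-5.0, 60.1, -73.9, -61.2], [5.0, 62.3, -74.7, -62.8], [25.0, 41.5, -54.9, -35.0], [35.0, 40.9, -53.1, -35.6]]
slope 0.0871 y mid slope -0.1163 ymid@x=0 -58.7 tail x [-122.3 -121.8 -121.4] home: tail -105, ymid -44 tcp [0.5709 0.1587 0.1821]
```

View pics/h9.png

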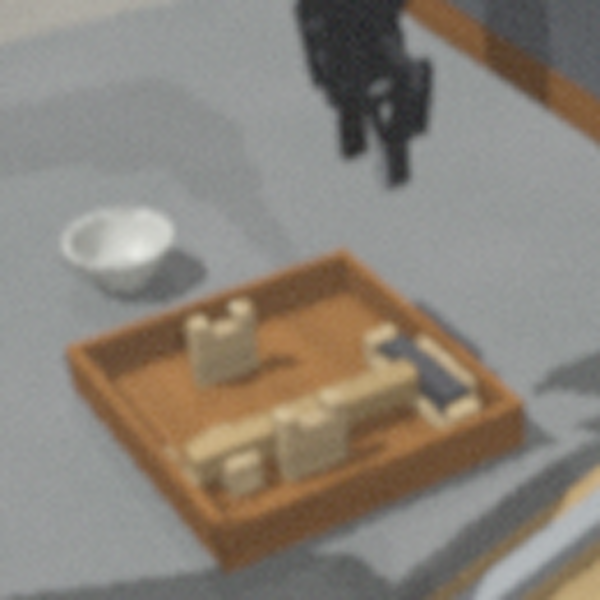

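Run:
```python
from h import *
yaw=-.085;o=np.array([.524,-.104])
for c in('side','top'):
    im=cv2.imread(f'pics/{c}0.png');W=cloud(c,np.load(c+'0d.npy'));hsv=cv2.cvtColor(im,cv2.COLOR_BGR2HSV)
    q=W[...,:2]-o;X=q[...,0]*np.cos(yaw)+q[...,1]*np.sin(yaw);Y=-q[...,0]*np.sin(yaw)+q[...,1]*np.cos(yaw);Z=W[...,2]
    m=(hsv[...,1]<75)&(abs(Y)<.025)&(X>-.12)&(X<.13)&(Z>.03)&(Z<.15)
    nn,l,st,_=cv2.connectedComponentsWithStats(m.astype(np.uint8));k=1+np.argmax(st[1:,4]);m=l==k
    x,y,z=X[m]*1e3,Y[m]*1e3,Z[m]*1e3
    th=np.radians(25);s=x*np.cos(th)+(z-85)*np.sin(th);h=-x*np.sin(th)+(z-85)*np.cos(th)
    t=h>np.percentile(h,90)-5
    print(c,len(x),'s ext',np.percentile(s,[.5,2,98,99.5]).round(1),'h',np.percentile(h[t],[10,50,90]).round(1))
    for b in range(-80,110,20):
        i=t&(s>b)&(s<b+20)
        if i.sum()>5: print('  ',b+10,'y',np.percentile(y[i],[5,50,95]).round(1),'h',np.median(h[i]).round(1))
    p=np.polyfit(s[t],h[t],1);print(' slope dev',p.round(3), 'yaw dev',np.polyfit(s[t],y[t],1).round(3))
```

```text
side 650 s ext [-85.2 -81.4 103.5 107.8] h [3.7 5.9 7.8]
   -70 y [-9.5 -0.8  8. ] h 5.9
   -50 y [-10.2  -1.4   8.3] h 6.2
   -30 y [-10.   -0.9   9.3] h 6.0
   -10 y [-9.2 -0.9  9. ] h 5.9
   10 y [-9.3 -1.3  8.4] h 5.9
   30 y [-9.6 -0.9  8.2] h 6.5
   50 y [-9.6 -0.   8.8] h 6.2
   70 y [-9.7  0.4  9. ] h 5.7
   90 y [-9.7 -2.   8.8] h 4.4
 slope dev [-3.00e-03  5.84e+00] yaw dev [-0.    -0.822]
top 633 s ext [-92.8 -83.5 102.9 106.2] h [ 5.7  7.9 10.2]
   -70 y [-8.2  0.8  9.3] h 8.0
   -50 y [-8.6  0.7  9.3] h 8.1
   -30 y [-9.1 -0.4  8.6] h 8.3
   -10 y [-9.1  0.6  9.3] h 8.1
   10 y [-8.6 -0.2  9.6] h 8.3
   30 y [-8.9 -0.3  8.6] h 7.7
   50 y [-9.1  0.   8.3] h 7.9
   70 y [-9.4 -0.8  9. ] h 7.4
   90 y [-8.   1.5  8.2] h 6.0
 slope dev [-5.000e-03  7.973e+00] yaw dev [-0.002  0.104]
```

```bash
p(){ python3 -c "
from h import *
need(.526,-.104,.052,-.085-np.pi/2);tilt()"; }
python3 -m inch '[[[-4,-6,0,-0.01],[-4,-14,0,-0.01],[-4,-22,0,-0.01],[-4,-30,0,-0.01],[-4,-34,0,-0.01],[-4,-34,0,-0.01],[-4,-30,0,-0.01],[-4,-26,0,-0.01],[-4,-20,0,-0.01],[-4,-14,0,-0.01],[-2,-9,0,0],[0,-5,0,0]]]'; p
```

```text
t: 31.6
tcp_pos: [0.5139, -0.1014, 0.1694]
tcp_rot: [-0.118, -2.156, 2.203]
contact_force: [-0.1, 0.9, -0.4]
grip_width: 0.0471
shift mm [  12.1   -2.6 -117.4] turn 0.0091 t 31.6 q [-0.38 -0.03  1.99 -0.02  1.16  1.29] F [-0.1  0.9 -0.4] w 0.0471
tooly [ 0.0131 -0.0221 -0.9997] sum -0.020285019180307895 -0.017093346251460986
```

```bash
p(){ python3 -c "
from h import *
need(.526,-.104,.052,-.085-np.pi/2);tilt()"; }
python3 -m inch '[[[2,0,-6,0],[2,0,-12,0.005],[2,0,-16,0],[2,0,-18,0],[2,0,-16,0],[1,0,-12,0],[0,0,-8,0],[0,0,-5,0],[0,0,-2,0],[0,0,0,0]]]'; p
python3 - <<'E'
from h import *
im,d=get_image('side');save('sidea',im);np.save('sidead',d)
save('ha',cv2.resize(im[150:290,280:420],(600,600),interpolation=2))
E
```

```text
t: 32.6
tcp_pos: [0.5246, -0.0969, 0.0645]
tcp_rot: [-0.101, -2.164, 2.205]
contact_force: [-0.3, 0.3, -0.6]
grip_width: 0.0472
shift mm [  1.4  -7.1 -12.5] turn -0.003 t 32.6 q [-0.37  0.13  2.04 -0.02  0.96  1.3 ] F [-0.3  0.3 -0.6] w 0.0472
tooly [ 0.0095 -0.0191 -0.9998] sum -0.015605308992744593 -0.01773259841012711
```

View pics/ha.png

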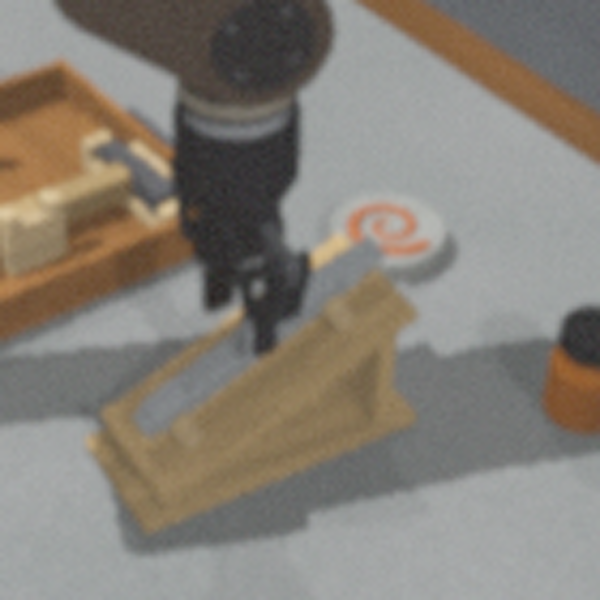

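```bash
p(){ python3 -c "
from h import *
need(.526,-.104,.052,-.085-np.pi/2);tilt()"; }
python3 -m inch '[[[1,-4,0,0],[0,-3,-1,0],[0,0,-3,0],[0,0,-3,0],[0,0,-3,0],[0,0,-2,0],[0,0,0,0]]]'; p
python3 - <<'E'
from h import *
im,d=get_image('side');save('sideb',im);np.save('sidebd',d)
save('hb',cv2.resize(im[190:260,310:380],(600,600),interpolation=2))
E
```

```text
t: 33.35
tcp_pos: [0.5274, -0.1057, 0.0543]
tcp_rot: [-0.107, -2.164, 2.209]
contact_force: [-0.6, 0.3, -0.6]
grip_width: 0.0469
shift mm [-1.4  1.7 -2.3] turn -0.0021 t 33.35 q [-0.38  0.15  2.03 -0.02  0.93  1.29] F [-0.6  0.3 -0.6] w 0.0469
tooly [ 0.0145 -0.0212 -0.9997] sum -0.021250339095633564 -0.017829610464245867
```

View pics/hb.png

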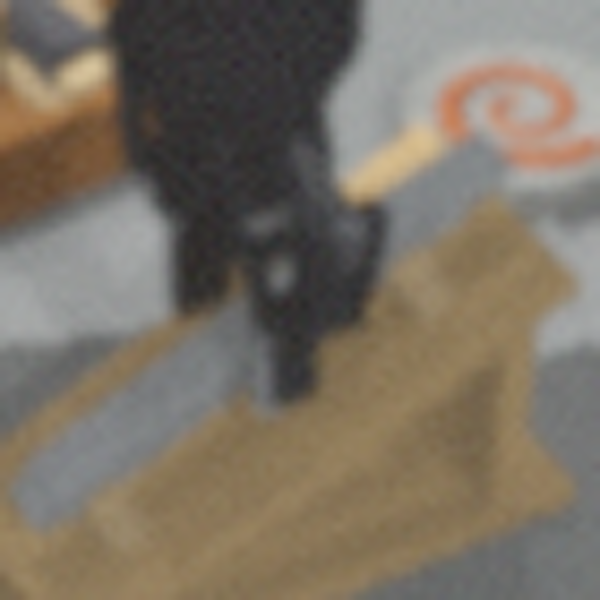

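```bash
p(){ python3 -c "
from h import *
need(.526,-.104,.052,-.085-np.pi/2);tilt()"; }
python3 -m inch '[[[-1,2,-2,0],[0,0,0,0],[0,0,0,0],[0,0,0,0],[0,0,0,0],[0,0,0,0]]]' 1 60; p
```

```text
t: 34.0
tcp_pos: [0.5263, -0.1036, 0.0525]
tcp_rot: [-0.107, -2.163, 2.21]
contact_force: [-0.8, -1.1, 0.5]
grip_width: 0.0184
shift mm [-0.3 -0.4 -0.5] turn -0.0024 t 34.0 q [-0.38  0.15  2.04 -0.02  0.93  1.29] F [-0.8 -1.1  0.5] w 0.0184
tooly [ 0.0143 -0.0218 -0.9997] sum -0.021202188305562863 -0.01878662154955143
```

```bash
p(){ python3 -c "
from h import *
need(.50,.012,.03,-.085-np.pi/2);tilt()"; }
python3 -m inch '[[[0,0,3,0],[0,0,6,0],[0,0,9,0],[0,0,12,0],[0,0,12,0],[0,0,10,0],[0,0,7,0],[0,0,4,0],[0,0,2,0],[0,0,0,0]]]' 1 60; p
python3 - <<'E'
from h import *
im,d=get_image('side');save('sidec',im);np.save('sidecd',d)
save('hc',cv2.resize(im[130:290,270:430],(600,600),interpolation=2))
E
```

```text
t: 35.0
tcp_pos: [0.5233, -0.1022, 0.1209]
tcp_rot: [-0.101, -2.163, 2.205]
contact_force: [-0.4, -0.7, -5.0]
grip_width: 0.0181
shift mm [-23.3 114.2 -90.9] turn -0.0028 t 35.0 q [-0.38  0.05  2.   -0.02  1.07  1.29] F [-0.4 -0.7 -5. ] w 0.0181
tooly [ 0.0096 -0.0195 -0.9998] sum -0.016054442483993014 -0.01667528356333934
```

View pics/hc.png

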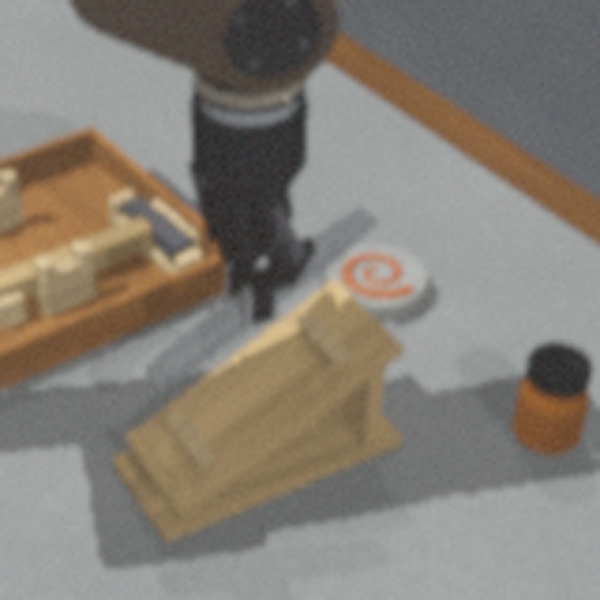

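```bash
p(){ python3 -c "
from h import *
need(.50,.012,.03,-.04-np.pi/2);tilt()"; }
python3 -m inch '[[[-2,4,0,0],[-2,9,0,0.005],[-3,14,0,0.01],[-3,17,0,0.01],[-3,17,0,0.01],[-3,15,0,0.01],[-2,12,0,0],[-2,9,0,0],[-1,6,0,0],[-1,3,0,0],[0,1,0,0]]]' ; p;python3 -m inch '[[[0,0,-4,0],[0,0,-8,0],[0,0,-12,0],[0,0,-16,0],[0,0,-14,0],[0,0,-10,0],[0,0,-6,0],[0,0,-3,0],[0,0,0,0]]]' 1 40; p
python3 - <<'E'
from h import *
im,d=get_image('side');save('sided',im);np.save('sidedd',d)
save('hd',cv2.resize(im[130:290,250:410],(600,600),interpolation=2))
E
```

```text
t: 36.15
tcp_pos: [0.4954, 0.0162, 0.117]
tcp_rot: [-0.038, -2.19, 2.224]
contact_force: [-0.1, -0.3, -5.1]
grip_width: 0.0186
shift mm [  4.6  -4.2 -87. ] turn -0.0084 t 36.15 q [-0.16 -0.02  2.09 -0.02  1.07  1.45] F [-0.1 -0.3 -5.1] w 0.0186
tooly [ 0.0028 -0.0153 -0.9999] sum -0.00524532236419617 -0.016669158076645277
t: 37.05
tcp_pos: [0.4948, 0.0137, 0.0366]
tcp_rot: [-0.04, -2.186, 2.221]
contact_force: [1.1, 1.2, -4.8]
grip_width: 0.0182
shift mm [ 5.2 -1.7 -6.6] turn -0.0043 t 37.05 q [-0.17  0.1   2.13 -0.02  0.9   1.45] F [ 1.1  1.2 -4.8] w 0.0182
tooly [ 5.000e-04 -1.580e-02 -9.999e-01] sum -0.003008892101843408 -0.019702736524712976
```

View pics/hd.png

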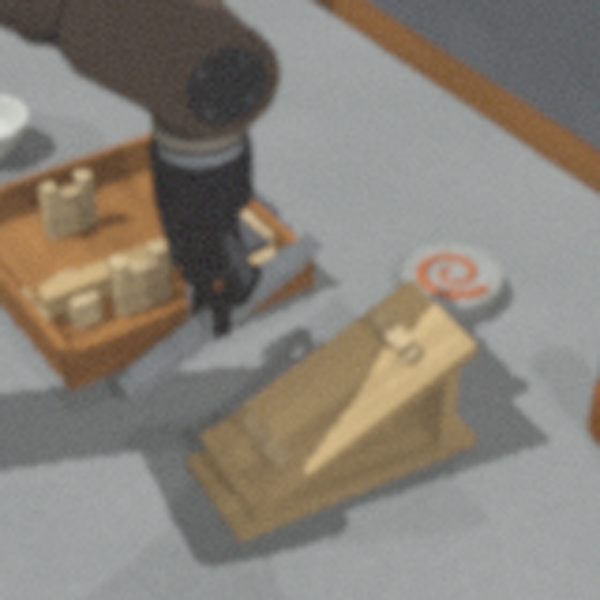

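```bash
p(){ python3 -c "
from h import *
need(.50,.012,-.022,-.04-np.pi/2);tilt()"; }
python3 -m inch '[[[0,0,-5,0],[0,0,-7,0],[0,0,-7,0],[0,0,-5,0],[0,0,-4,0],[0,0,-4,0],[0,0,-4,0]]]' 1 20; p
python3 - <<'E'
from h import *
im,d=get_image('side');save('sidee',im);np.save('sideed',d)
save('he',cv2.resize(im[160:280,250:370],(600,600),interpolation=2))
E
```

```text
t: 37.8
tcp_pos: [0.5009, 0.0132, 0.0035]
tcp_rot: [-0.055, -2.191, 2.228]
contact_force: [2.1, 1.8, 2.0]
grip_width: 0.0179
shift mm [ -0.9  -1.2 -25.5] turn -0.0034 t 37.8 q [-0.17  0.17  2.13 -0.02  0.82  1.45] F [2.1 1.8 2. ] w 0.0179
tooly [ 0.0131 -0.017  -0.9998] sum -0.015632050842459222 -0.01984013927154884
```

View pics/he.png

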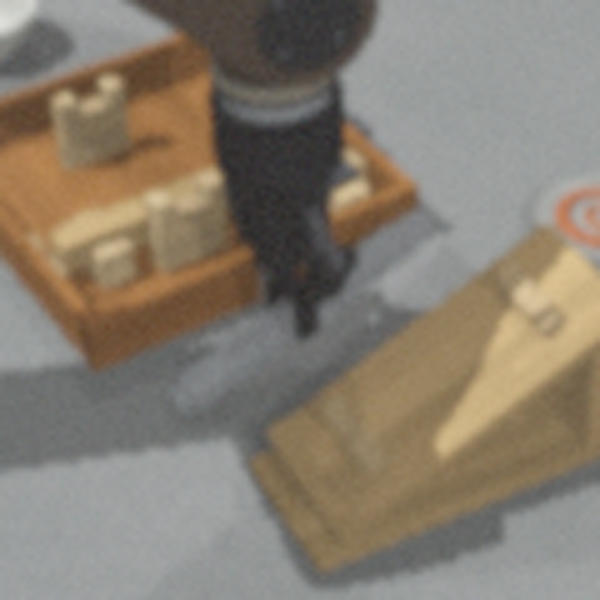

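```bash
p(){ python3 -c "
from h import *
need(.50,.012,-.022,-.04-np.pi/2);tilt()"; }
python3 -m inch '[[[0,0,-4,0],[0,0,-5,0],[0,0,-5,0],[0,0,-4,0],[0,0,-3,0]]]' 1 20; p
```

```text
t: 38.35
tcp_pos: [0.5081, 0.0122, -0.0146]
tcp_rot: [-0.073, -2.196, 2.237]
contact_force: [3.8, -0.9, 3.6]
grip_width: 0.0181
shift mm [-8.1 -0.2 -7.4] turn -0.0028 t 38.35 q [-0.17  0.21  2.13 -0.02  0.77  1.45] F [ 3.8 -0.9  3.6] w 0.0181
tooly [ 0.0281 -0.019  -0.9994] sum -0.030822085422493206 -0.02014980027957543
```

```bash
p(){ python3 -c "
from h import *
need(.50,.012,-.022,-.04-np.pi/2);tilt()"; }
python3 -m inch '[[[0,0,-3,0],[0,0,-3,0],[0,0,-2,0],[0,0,0,0]]]' 1 20; p
python3 - <<'E'
from h import *
im,d=get_image('side');save('sidef',im);np.save('sidefd',d)
save('hf',cv2.resize(im[160:280,250:370],(600,600),interpolation=2))
E
```

```text
t: 38.75
tcp_pos: [0.5089, 0.0116, -0.0233]
tcp_rot: [-0.074, -2.196, 2.239]
contact_force: [4.7, -0.9, 1.9]
grip_width: 0.0184
shift mm [-8.9  0.4  1.3] turn -0.0033 t 38.75 q [-0.17  0.23  2.13 -0.02  0.75  1.45] F [ 4.7 -0.9  1.9] w 0.0184
tooly [ 0.0297 -0.02   -0.9994] sum -0.032561325896728555 -0.02152746869933008
```

View pics/hf.png

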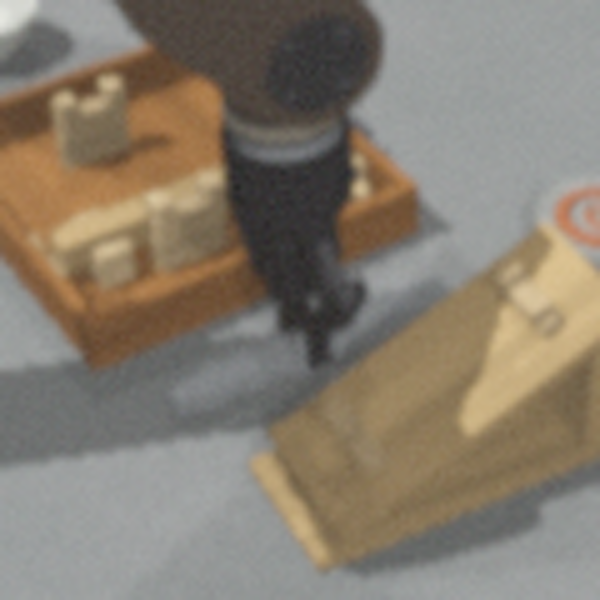

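```bash
cat >> h.py <<'E'
def chis(im,W,yaw,o,zlo,zhi,half=.03,sat=75):
    hsv=cv2.cvtColor(im,cv2.COLOR_BGR2HSV);q=W[...,:2]-np.array(o)
    X=q[...,0]*np.cos(yaw)+q[...,1]*np.sin(yaw);Y=-q[...,0]*np.sin(yaw)+q[...,1]*np.cos(yaw);Z=W[...,2]
    m=(hsv[...,1]<sat)&(hsv[...,2]>70)&(abs(Y)<half)&(abs(X)<.14)&(Z>zlo)&(Z<zhi)
    x,y,z=X[m]*1e3,Y[m]*1e3,Z[m]*1e3;S=[]
    for b in range(-130,140,15):
        i=(x>=b)&(x<b+15)
        if i.sum()<6: continue
        t=i&(z>np.percentile(z[i],90)-4)
        S.append([b+7.5,i.sum(),np.median(z[t]),*np.percentile(y[t],[5,50,95])])
    print(np.array(S).round(1).tolist());print('x ext',np.percentile(x,[0.5,2,98,99.5]).round(1))
E
python3 - <<'E'
from h import *
im=cv2.imread('pics/sidef.png');W=cloud('side',np.load('sidefd.npy'))
chis(im,W,-.04,(.509,.0116),.007,.045)
E
```

```text
[[-92.5, 16.0, 13.5, -5.6, 0.8, 7.1], [-77.5, 31.0, 15.2, -9.2, -1.0, 9.0], [-62.5, 31.0, 16.6, -8.8, 0.9, 8.0], [-47.5, 33.0, 15.5, -9.5, 1.0, 10.7], [-32.5, 30.0, 16.6, -8.7, -0.2, 9.0], [-17.5, 53.0, 39.8, -18.7, 13.5, 18.5], [-2.5, 20.0, 31.3, -22.4, -19.7, -14.2], [12.5, 8.0, 17.7, -10.2, -8.3, -7.2], [27.5, 17.0, 17.7, -9.8, -8.2, -5.7], [42.5, 28.0, 18.8, -9.8, -3.7, 6.4], [57.5, 30.0, 18.2, -9.4, 1.0, 9.3], [72.5, 32.0, 18.4, -8.0, -1.2, 9.3], [87.5, 23.0, 15.5, -10.5, -1.1, 11.5], [102.5, 8.0, 14.0, -3.4, 2.4, 10.8]]
x ext [-92.5 -90.1  95.6  99.6]
```

```bash
p(){ python3 -c "
from h import *
need(.50,.012,-.022,-.04-np.pi/2);tilt()"; }
python3 -m inch '[[[0,0,0,0],[0,0,0,0],[0,0,0,0]]]' 0.3 20; p; python3 -m inch '[[[0,0,0,0],[0,0,0,0],[0,0,0,0],[0,0,0,0],[0,0,0,0]]]' 1 80;p
python3 - <<'E'
from h import *
im,d=get_image('side');save('sideg',im);np.save('sidegd',d)
chis(im,cloud('side',d),-.04,(.509,.0116),.007,.045)
E
```

```text
t: 39.1
tcp_pos: [0.5039, 0.0123, -0.0262]
tcp_rot: [-0.062, -2.193, 2.234]
contact_force: [2.0, -0.9, 4.5]
grip_width: 0.0298
shift mm [-3.9 -0.3  4.2] turn -0.0042 t 39.1 q [-0.17  0.23  2.13 -0.02  0.75  1.45] F [ 2.  -0.9  4.5] w 0.0298
tooly [ 0.0203 -0.019  -0.9996] sum -0.02310711842179103 -0.02235483717142829
t: 39.6
tcp_pos: [0.504, 0.0129, -0.0254]
tcp_rot: [-0.064, -2.194, 2.233]
contact_force: [1.2, 0.4, 1.7]
grip_width: 0.0181
shift mm [-4.  -0.9  3.4] turn -0.0035 t 39.6 q [-0.17  0.23  2.13 -0.02  0.76  1.45] F [1.2 0.4 1.7] w 0.0181
tooly [ 0.0209 -0.0179 -0.9996] sum -0.0234589077278331 -0.020587172668079332
[[-92.5, 15.0, 13.9, -8.0, -1.5, 7.7], [-77.5, 32.0, 14.8, -6.5, -0.0, 10.1], [-62.5, 30.0, 14.4, -8.5, 0.8, 9.8], [-47.5, 30.0, 15.4, -7.7, 0.8, 10.5], [-32.5, 30.0, 15.3, -9.2, -2.2, 10.5], [-17.5, 51.0, 31.9, -15.5, 10.3, 19.4], [-2.5, 11.0, 30.7, -16.2, 9.7, 11.6], [12.5, 8.0, 14.8, -9.6, -7.0, -5.4], [27.5, 13.0, 13.8, -7.0, -4.3, -0.6], [42.5, 27.0, 14.6, -8.9, -0.6, 8.3], [57.5, 25.0, 15.4, -6.5, 0.9, 12.3], [72.5, 24.0, 13.4, -8.2, -0.4, 10.1], [87.5, 20.0, 10.5, -6.0, 0.4, 9.4], [102.5, 7.0, 9.3, -2.7, 5.0, 11.6]]
x ext [-92.1 -90.4  95.2  99.6]
```

```bash
p(){ python3 -c "
from h import *
need(.4918,.2026,.07,.02);tilt()"; }
python3 -m inch '[[[0,0,2,0],[0,0,4,0],[0,0,7,0],[0,0,10,0],[0,0,13,0],[0,0,15,0],[0,0,15,0],[0,0,15,0],[0,0,14,0],[0,0,11,0],[0,2,8,0.02],[0,4,5,0.04]]]' 1 110; p; python3 -m inch '[[[0,7,2,0.06],[0,11,0,0.08],[0,14,0,0.1],[0,16,0,0.11],[0,17,0,0.11],[0,17,0,0.11],[0,17,0,0.11],[0,16,0,0.11],[0,14,0,0.11],[0,12,0,0.11],[0,10,0,0.1],[0,8,0,0.09]]]';p
```

```text
t: 40.85
tcp_pos: [0.4951, 0.0202, 0.0992]
tcp_rot: [-0.021, 2.186, -2.221]
contact_force: [-0.5, 0.2, -4.3]
grip_width: 0.017
shift mm [ -3.3 182.4 -29.2] turn 1.5637 t 40.85 q [-0.16  0.    2.1  -0.02  1.03  1.4 ] F [-0.5  0.2 -4.3] w 0.017
tooly [ 0.008  -0.0159 -0.9998] sum -0.010338835121888934 -0.016840167710044186
t: 42.05
tcp_pos: [0.491, 0.1861, 0.1038]
tcp_rot: [-1.049, 1.407, -1.418]
contact_force: [0.3, 0.1, -4.8]
grip_width: 0.0171
shift mm [  0.8  16.5 -33.8] turn 0.3042 t 42.05 q [ 0.17  0.06  2.03 -0.    1.04  0.45] F [ 0.3  0.1 -4.8] w 0.0171
tooly [ 0.0132  0.0018 -0.9999] sum -0.013345106695080045 -0.0004677489225575359
```

```bash
p(){ python3 -c "
from h import *
need(.4918,.2026,.07,.02);tilt()"; }
python3 -m inch '[[[0,4,0,0.08],[0,3,0,0.06],[0,2,0,0.05],[0,1,0,0.03],[0,0,-2,0.02],[0,0,-3,0.01],[0,0,-3,0],[0,0,-2,0],[0,0,0,0]]]';p
python3 - <<'E'
from h import *
for c in('side','top'):
    im,d=get_image(c);save(c+'h',im);np.save(c+'hd',d)
t=state()['tcp_pos'];im=cv2.imread('pics/sideh.png')
chis(im,cloud('side',np.load('sidehd.npy')),np.pi/2+.02,(.4918,.2011),t[2]+.02,t[2]+.06)
save('hh',cv2.resize(im[90:230,210:350],(600,600),interpolation=2))
E
```

```text
t: 42.95
tcp_pos: [0.4876, 0.198, 0.0923]
tcp_rot: [-1.195, 1.217, -1.22]
contact_force: [0.3, -0.6, -4.1]
grip_width: 0.017
shift mm [  4.2   4.6 -22.3] turn 0.0345 t 42.95 q [0.19 0.08 2.04 0.   1.02 0.2 ] F [ 0.3 -0.6 -4.1] w 0.017
tooly [ 0.0066  0.0038 -1.    ] sum -0.00725532231278514 0.0029484157036458983
[[-92.5, 20.0, 132.4, 1.8, 9.0, 15.7], [-77.5, 29.0, 133.2, -0.8, 7.3, 15.6], [-62.5, 24.0, 134.2, -0.4, 8.3, 15.8], [-47.5, 25.0, 134.1, 0.8, 7.3, 15.3], [-32.5, 24.0, 133.1, -3.2, 7.9, 14.9], [-17.5, 60.0, 147.4, -16.2, 5.1, 19.9], [-2.5, 37.0, 146.6, -13.5, 21.3, 26.8], [12.5, 7.0, 150.2, -5.4, -4.9, -4.3], [87.5, 6.0, 128.3, -6.2, 0.3, 2.7]]
x ext [-91.7 -90.1  89.  102. ]
```

View pics/hh.png

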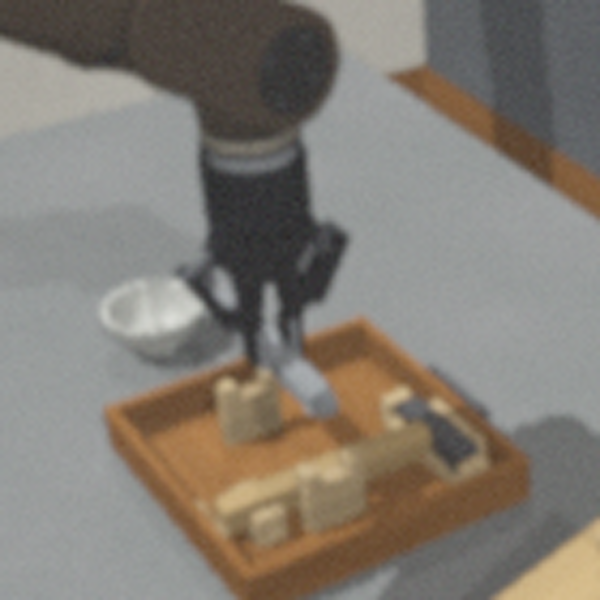

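```bash
p(){ python3 -c "
from h import *
need(.4918,.2026,.07,.02);tilt()"; }
python3 -m inch '[[[1,1,-1,0.01],[2,2,-2,0.015],[1,1,-3,0.01],[0,0,-4,0],[0,0,-3,0],[0,0,-2,0],[0,0,0,0]]]';p
python3 - <<'E'
from h import *
im,d=get_image('side');save('sidei',im);W=cloud('side',d)
t=state()['tcp_pos']
chis(im,W,np.pi/2+.02,(.4918,.2011),t[2]+.02,t[2]+.046)
X,Y,Z=casefit(W,.02);a=np.array([.512,.2025])-np.array([.5118,.2015])
for y0 in(-.068,.068):
    m=(Z>.053)&(Z<.07)&(abs(Y-y0)<.015)&(abs(X+.02)<.035);print('cradle prongs X',np.sort(X[m]*1e3).round(1)[[1,-2]],'med',np.median(X[m][X[m]>-.02])*1e3,np.median(X[m][X[m]<-.02])*1e3,'Y',np.percentile(Y[m]*1e3,[3,97]).round(1))
save('hi',cv2.resize(im[90:230,210:350],(600,600),interpolation=2))
E
```

```text
t: 43.75
tcp_pos: [0.4926, 0.2024, 0.0764]
tcp_rot: [-1.212, 1.188, -1.192]
contact_force: [-0.5, -0.2, -4.8]
grip_width: 0.0171
shift mm [-0.8  0.2 -6.4] turn -0.0036 t 43.75 q [0.2  0.12 2.03 0.   0.99 0.17] F [-0.5 -0.2 -4.8] w 0.0171
tooly [ 0.0075  0.0044 -1.    ] sum -0.008230207643313392 0.0033493248527251504
[[-92.5, 9.0, 116.3, -6.5, -0.3, 6.3], [-77.5, 31.0, 117.4, -6.6, -0.2, 7.3], [-62.5, 27.0, 118.2, -8.3, 1.6, 8.4], [-47.5, 25.0, 117.4, -7.8, 0.5, 10.4], [-32.5, 24.0, 117.2, -8.8, 0.4, 9.7], [-17.5, 24.0, 117.0, -8.0, 0.9, 11.1], [-2.5, 36.0, 118.6, -17.0, -4.7, 16.1], [12.5, 7.0, 117.9, -9.3, -7.9, -3.4]]
x ext [-86.6 -86.   89.7 104. ]
cradle prongs X [-42.9   5.5] med -1.5571373277245957 -38.51564414540882 Y [-76.2 -59.7]
cradle prongs X [-43.2 -32.8] med -6.699016858622394 -38.14323231479068 Y [59.4 74. ]
```

View pics/hi.png

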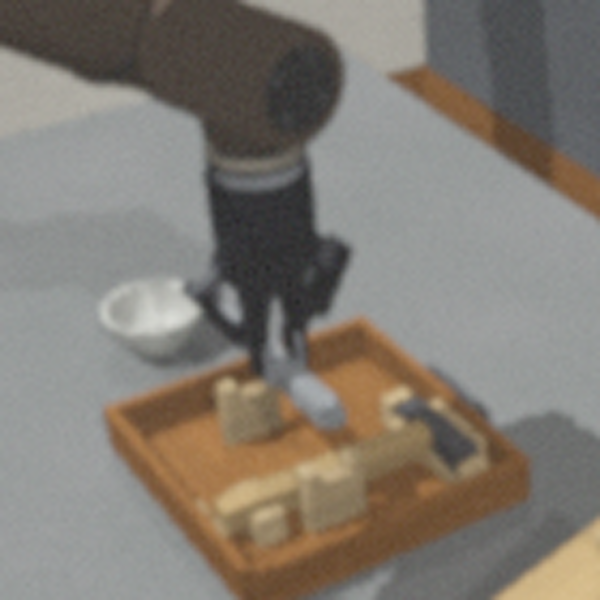

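```bash
p(){ python3 -c "
from h import *
need(.4932,.2038,.0246,.02);tilt()"; }
python3 -m inch '[[[0,1,-4,0],[0,0,-6,0],[0,0,-7,0],[0,0,-6,0],[0,0,-4,0],[0,0,-2,0],[0,0,0,0]]]';p
python3 - <<'E'
from h import *
im,d=get_image('side');save('sidej',im);W=cloud('side',d)
t=state()['tcp_pos']
chis(im,W,np.pi/2+.02,(.4918,.2011),t[2]+.02,t[2]+.046)
save('hj',cv2.resize(im[110:230,230:350],(600,600),interpolation=2))
E
```

```text
t: 44.5
tcp_pos: [0.4924, 0.2034, 0.0447]
tcp_rot: [-1.212, 1.189, -1.192]
contact_force: [0.3, -0.1, -5.3]
grip_width: 0.0173
shift mm [  0.8   0.4 -20.1] turn -0.0035 t 44.5 q [0.2  0.17 2.04 0.   0.93 0.17] F [ 0.3 -0.1 -5.3] w 0.0173
tooly [ 0.0071  0.0043 -1.    ] sum -0.0078431681706288 0.0034812579846879308
[[-77.5, 36.0, 84.9, -9.0, 0.3, 7.0], [-62.5, 24.0, 86.7, -7.5, 0.7, 10.0], [-47.5, 21.0, 85.7, -7.9, -1.9, 9.5], [-32.5, 25.0, 86.3, -7.3, 3.4, 9.7], [-17.5, 21.0, 85.9, -10.0, 0.2, 9.3], [-2.5, 39.0, 86.6, -13.1, 1.8, 21.4], [12.5, 7.0, 85.2, -9.6, -6.3, -4.0], [72.5, 6.0, 84.0, -4.0, 0.8, 3.8], [87.5, 6.0, 80.8, -8.9, -3.9, 0.7]]
x ext [-85.4 -84.3  92.7  99.7]
```

View pics/hj.png

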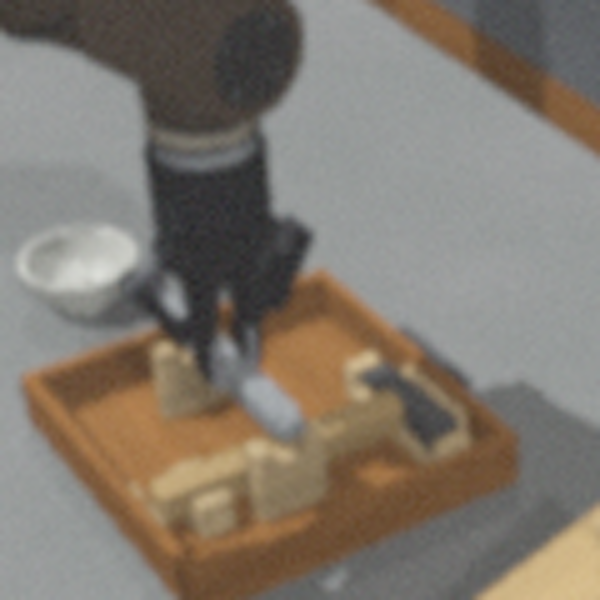

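```bash
p(){ python3 -c "
from h import *
need(.4932,.2038,.0246,.02);tilt()"; }
python3 -m inch '[[[1,0,-2,0],[0,0,-3,0],[0,0,-2,0],[0,0,0,0]]]';p
python3 - <<'E'
from h import *
im,d=get_image('side');save('sidek',im);W=cloud('side',d)
save('hk',cv2.resize(im[150:230,250:330],(600,600),interpolation=2))
t=state()['tcp_pos']
chis(im,W,np.pi/2+.02,(.4918,.2011),t[2]+.02,t[2]+.046)
E
```

```text
t: 44.95
tcp_pos: [0.4944, 0.2036, 0.0382]
tcp_rot: [-1.21, 1.187, -1.193]
contact_force: [0.1, -0.2, -4.6]
grip_width: 0.0171
shift mm [ -1.2   0.2 -13.6] turn -0.0035 t 44.95 q [0.2  0.18 2.04 0.   0.91 0.17] F [ 0.1 -0.2 -4.6] w 0.0171
tooly [ 0.0094  0.0047 -0.9999] sum -0.0101153745767113 0.0035053875275054542
[[-77.5, 37.0, 79.1, -10.1, -1.3, 6.6], [-62.5, 29.0, 80.0, -11.3, -1.4, 8.4], [-47.5, 21.0, 78.6, -11.8, -3.1, 5.4], [-32.5, 22.0, 78.2, -9.8, 0.0, 8.3], [-17.5, 24.0, 78.6, -9.2, -0.3, 8.5], [-2.5, 33.0, 80.8, -20.5, -5.2, 14.9], [12.5, 11.0, 78.9, -10.8, -7.7, 12.7], [72.5, 9.0, 77.0, -5.5, -1.5, 2.1], [87.5, 6.0, 75.1, -7.4, -3.0, 1.6]]
x ext [-86.  -85.   89.6  98.6]
```

View pics/hk.png

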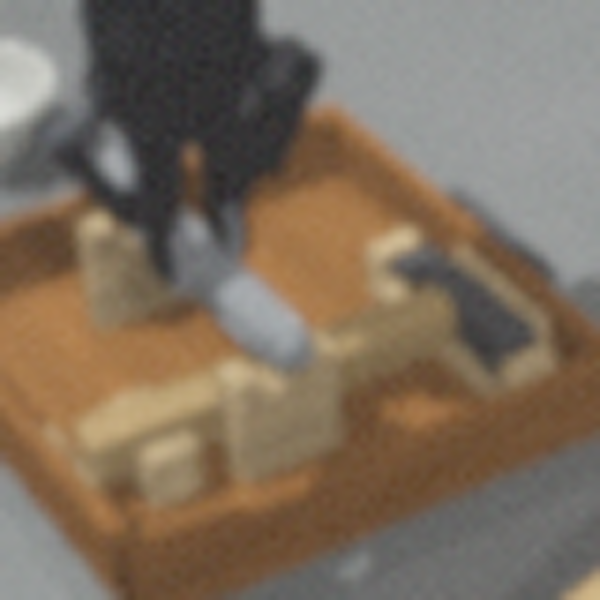

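```bash
p(){ python3 -c "
from h import *
need(.4932,.2038,.0246,.02);tilt()"; }
python3 -m inch '[[[-0.5,0,-2,0],[-0.3,0,-2,0],[0,0,-1,0],[0,0,0,0]]]';p
```

```text
t: 45.4
tcp_pos: [0.4938, 0.2036, 0.0331]
tcp_rot: [-1.209, 1.187, -1.193]
contact_force: [0.1, 0.2, -4.6]
grip_width: 0.017
shift mm [-0.6  0.2 -8.5] turn -0.0035 t 45.4 q [0.2  0.19 2.05 0.   0.9  0.17] F [ 0.1  0.2 -4.6] w 0.017
tooly [ 0.01    0.0048 -0.9999] sum -0.010728840798835293 0.003536635440048571
```

```bash
p(){ python3 -c "
from h import *
need(.4932,.2038,.0246,.02);tilt()"; }
python3 -m inch '[[[-0.3,0,-2,0],[0,0,-2,0],[0,0,-1,0],[0,0,0,0]]]';p; python3 -m inch '[[[0,0,-1,0],[0,0,-1,0],[0,0,0,0]]]';p
```

```text
t: 45.8
tcp_pos: [0.4935, 0.2037, 0.0277]
tcp_rot: [-1.209, 1.187, -1.193]
contact_force: [-0.3, 0.3, -5.1]
grip_width: 0.0175
shift mm [-0.3  0.1 -3.1] turn -0.0035 t 45.8 q [0.2  0.19 2.05 0.   0.89 0.17] F [-0.3  0.3 -5.1] w 0.0175
tooly [ 0.0101  0.0049 -0.9999] sum -0.010827192878512193 0.0036358439035718564
t: 46.1
tcp_pos: [0.4937, 0.2037, 0.0258]
tcp_rot: [-1.209, 1.187, -1.193]
contact_force: [0.4, 0.8, -3.6]
grip_width: 0.017
shift mm [-0.5  0.1 -1.2] turn -0.0036 t 46.1 q [0.2  0.2  2.05 0.   0.89 0.17] F [ 0.4  0.8 -3.6] w 0.017
tooly [ 0.0103  0.005  -0.9999] sum -0.011034068760873428 0.0036458609632406907
```

```bash
p(){ python3 -c "
from h import *
need(.4932,.2038,.0246,.02);tilt()"; }
python3 -m inch '[[[0,0,-1,0],[0,0,-1,0],[0,0,0,0]]]';p
python3 - <<'E'
from h import *
im,d=get_image('side');save('sidel',im);W=cloud('side',d)
save('hl',cv2.resize(im[150:230,250:330],(600,600),interpolation=2))
t=state()['tcp_pos']
chis(im,W,np.pi/2+.02,(.4918,.2011),t[2]+.02,t[2]+.046)
E
```

```text
t: 46.4
tcp_pos: [0.4939, 0.2037, 0.0253]
tcp_rot: [-1.21, 1.186, -1.192]
contact_force: [-1.6, -0.4, -1.6]
grip_width: 0.0173
shift mm [-0.7  0.1 -0.7] turn -0.0046 t 46.4 q [0.2  0.2  2.05 0.   0.89 0.17] F [-1.6 -0.4 -1.6] w 0.0173
tooly [ 0.0097  0.0048 -0.9999] sum -0.010477225222723874 0.003594017685099212
[[-77.5, 49.0, 64.8, -14.7, -2.2, 10.7], [-62.5, 31.0, 65.9, -9.9, 1.0, 8.7], [-47.5, 22.0, 65.8, -9.6, -1.4, 6.9], [-32.5, 23.0, 66.1, -10.0, -0.4, 7.4], [-17.5, 24.0, 65.7, -8.9, -0.1, 7.7], [-2.5, 30.0, 66.6, -18.7, -3.1, 15.5], [12.5, 11.0, 65.6, -10.7, -7.1, 9.1], [87.5, 9.0, 61.8, -10.0, -2.7, 1.9]]
x ext [-85.7 -84.4  94.  100.9]
```

View pics/hl.png

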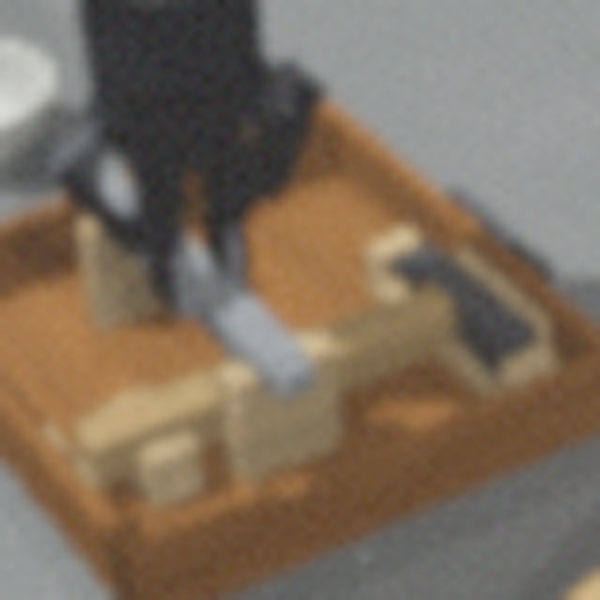

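```bash
python3 -m inch '[[[0,0,-1,0],[0,0,-1,0],[0,0,0,0]]]'; python3 -m inch '[[[0,0,0,0],[0,0,0,0],[0,0,0,0],[0,0,0,0]]]' -0.1 20; python3 -m inch '[[[0,0,4,0],[0,0,8,0],[0,0,12,0],[0,0,16,0],[0,0,20,0],[0,0,24,0],[0,0,24,0],[0,0,20,0],[0,0,16,0],[0,0,10,0],[0,0,5,0],[0,0,2,0]]]'
python3 - <<'E'
from h import *
im,d=get_image('side');save('sidem',im);W=cloud('side',d)
save('hm',cv2.resize(im[130:230,240:340],(600,600),interpolation=2))
chis(im,W,np.pi/2+.02,(.4918,.2011),.045,.075)
E
```

```text
t: 46.75
tcp_pos: [0.4941, 0.2037, 0.0251]
tcp_rot: [-1.211, 1.186, -1.192]
contact_force: [-3.3, -2.0, 1.0]
grip_width: 0.0174
t: 47.15
tcp_pos: [0.4976, 0.2045, 0.0264]
tcp_rot: [-1.203, 1.181, -1.195]
contact_force: [-0.2, -0.0, 1.1]
grip_width: 0.0467
t: 48.35
tcp_pos: [0.4983, 0.2047, 0.2038]
tcp_rot: [-1.194, 1.175, -1.199]
contact_force: [0.6, -0.6, 0.0]
grip_width: 0.0474
[[-77.5, 50.0, 63.7, -11.3, -1.5, 14.1], [-62.5, 33.0, 65.7, -9.1, 0.3, 10.2], [-47.5, 21.0, 65.3, -9.4, 0.7, 7.9], [-32.5, 23.0, 64.5, -10.6, -0.1, 7.9], [-17.5, 20.0, 64.9, -10.9, -0.6, 8.1], [-2.5, 20.0, 65.3, -9.0, -2.2, 6.7], [12.5, 22.0, 65.0, -9.5, -1.2, 7.9], [27.5, 22.0, 65.2, -11.0, -1.5, 8.2], [42.5, 19.0, 65.0, -9.7, -0.6, 8.0], [57.5, 33.0, 64.7, -9.3, -2.6, 10.6], [72.5, 27.0, 64.5, -11.9, 0.6, 14.1], [87.5, 12.0, 62.0, -10.0, 0.6, 8.9], [102.5, 14.0, 59.7, -9.6, -1.1, 9.5]]
x ext [-84.4 -83.3 104.3 109.6]
```

View pics/hm.png

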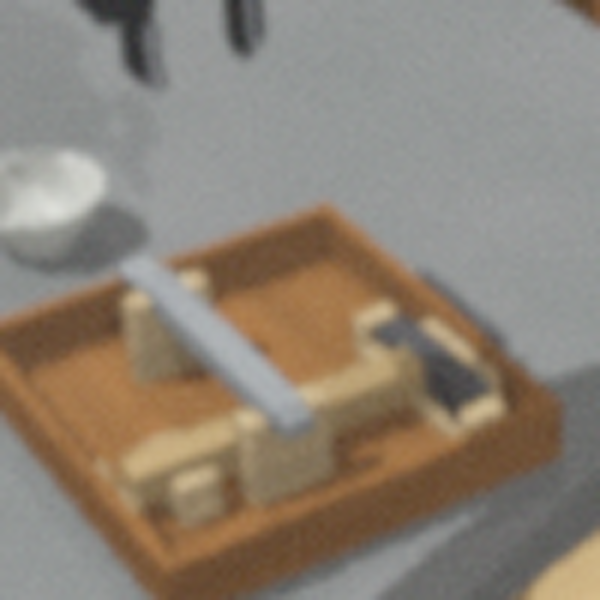

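Run:
```python
from h import *
get_image('side')
for l in('fossil','jar','bowl','hammer_center'): print(l,[(np.round(r['point'],3).tolist(),round(r['score'],2)) for r in pinpoint('side',l)[:1]])
print(job_done(),state()['t'])
```

```text
fossil [([0.738, 0.004, -0.0], 0.79)]
jar [([0.734, -0.214, 0.003], 0.64)]
bowl [([0.529, -0.107, 0.001], 0.7)]
hammer_center [([0.564, 0.16, 0.032], 0.67)]
the job is handed in; nothing more can be done
the job is handed in; nothing more can be done
```

I packed both tools in the order asked and handed the job in at about 48.6 s. I laid the hammer in its low cradle and let go of it. Then I took the large chisel from the sloped rest and laid it in the two tall cradles.

**Last checks**
- **Hammer:** I checked it from the side camera after letting go. The handle top was level at 41–42 mm (42 when home), the head was in its bed, and the side network put its centre within about 6 mm of home.
- **Chisel:** I checked it after letting go. The shank's top was level at about 65 mm (66 when home). The ends lay 84 and 110 mm from the middle, so it is centred. At set-down the wrist force had changed by only about 6 N.
- **Bystanders:** The network still found the fossil and the jar where they were, within about 5 mm. It put the bowl at the rest's position, which is wrong. In the last picture the bowl stands beside the case and looks undisturbed, but I did not measure it.

**What went wrong or disagreed**
- **Finger ends:** They stand about 25 mm above the reported TCP. My first hammer grasp closed in the air above the handle, so I corrected the height and grasped again.
- **Tool tilt:** The tool drifted up to about 4 degrees from vertical during fast moves. After that I ramped the moves, and the hammer was about 1 degree off level as it was lowered.
- **Chisel on the table:** The moves cannot tilt the tool, so I set the chisel's lower end on the table, pressed it flat, and gripped it again before placing it. The fingertips touched the table lightly.
- **Camera offset:** The two cameras disagreed by about 2 mm on where the case lies. I relied mainly on the side view for the final placing.

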